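# Post the sawn core slabs into the sample deposit box

### The arm

A 6-joint arm with a two-finger parallel gripper is mounted at the origin on the work surface. World frame = base frame: x ahead of the robot, y to its left, z up, the work surface at z = 0. Lengths are in m, angles in rad, forces in N, time in s.
With the tool pointing down it reaches from about 0.375 to 0.975 m from the base axis. Payload 3.8 kg.
Tool frame: the origin (TCP) lies at the very end of the fingers, on their centre line; the grasp point (between the pads) lies 19 mm behind it (arm.grasp_offset is the distance from the TCP to the grasp point, in m); z points along the fingers, y is the line along which they close (so a half turn about z gives the same grasp; the last joint's range is limited). The gripper opens to 88 mm and grips with 3 to 60 N. Pads are 18 mm wide; open, the fingers measure 123 mm over their backs; the gripper's body (75 mm by 187 mm) begins 45 mm behind the grasp point.
Start: joints at [-1.232, 0.264, 1.604, -0, 1.274, -0.037], TCP at [0.248, -0.628, 0.239] pointing down, gripper open.
Joint ranges: [-2.63, 2.63], [-0.94, 2.18], [0.31, 2.57], [-1.31, 4.45], [0, 2.66], [-2.55, 2.55]. Speed limits (rad/s): [2.57, 2.57, 3.14, 3.14, 3.14, 3.14].

### API

Orientations are given as [roll, pitch, yaw] about the fixed x, y, z axes, in that order (R = Rz(yaw) Ry(pitch) Rx(roll)).
In Python, from cell import arm, grab_frame, camera_info gives the robot as it stands.
- The arm moves only by the tool move_arm, never from a script. Its arguments are lists of equal length, an entry for each row: "offset": the shift along the tool's x, y, z in cm, a list of three; "delta_rot": the turn, a rotation vector about the tool's x, y, z in rad, a list of three. In form: {"offset": [[x, y, z], ...], "delta_rot": [[ax, ay, az], ...]}. A call has 1 to 5 rows; each row is the pose to reach, as a shift and turn from the pose commanded when the call began, along the tool's axes at that moment; what a row does not reach only later rows make up. A row lasts 1/8 s, in which the tool goes at most 62.5 mm and 10.7 degrees, less where a joint would pass 70% of its speed; a pose out of reach is approached as far as the arm can. A call with a gripper value outside its range is refused whole. "grip" is the gripper command: -1 is fully open, 1 is shut, values between are in proportion, set as the call begins (left out, the last holds). The fingers move at their own pace and stop on an object; "newtons" is the grip in N (left out, the last holds). Time passes only in rows, so rows that repeat a pose let the fingers close. It gives the time, the measured TCP pose, the force, the opening and the grip force at its end, in the units of the state.
- arm.read_state(): the state, without advancing time (a new reading comes with each control period).
- grab_frame(name): name is "side" or "top" or "wrist"; returns the picture (420x560x3 uint8, red, green, blue); there is no depth.
- camera_info(name): a dict with "fov_y" (degrees; the focal length in pixels is half the picture's height over the tangent of half this angle, whatever the lens; pixels are square), "cx", "cy" (the principal point, pixels), "extrinsics" (4x4, takes a point from camera to world coordinates); the wrist camera has in their place "mount" (4x4, takes a point from camera to tool coordinates, whose origin is the TCP and whose axes are the flange's). Camera axes: x right, y up, looking along -z (the intrinsics and any distortion apply to the point x, -y, -z); pixel columns grow to the right and rows downward; lengths in m; the calibration is good to about 2 mm. The wrist camera is an equidistant fisheye: a pixel r from the principal point sees the ray r / f radians off the axis. A picture is of the moment at which its call begins: read the wrist's pose just before it. camera_info takes no time and is no camera call.
- arm.job_done(): hands the job in; it is judged then, once.
The state is a dict: "time": time; "qpos": joint angles; "qd": joint speeds; "effort": joint torques, N m; "tcp_pos": TCP position; "tool_rot": TCP orientation; "wrist_force": force on the tool from outside, world axes, zero at the start; "ft_torque": the same for the moment, N m; "finger_gap": finger opening in m; "grip_force": force on a finger pad.
Only numpy, scipy, OpenCV 4.12 (cv2) and the standard library are available. Lean on these libraries where they do the work, as an engineer would, in place of code of your own. Each camera call takes 0.05 s, during which the arm holds its last target. There are 200 camera calls.

### The job

Put every sawn core slab lying on the bench into the sample deposit box: pull the box's drop-down door all the way down so that it makes a loading shelf, push each slab through the sprung flap until it drops inside and the flap has swung shut behind it, and then push the door back up until it is fully shut. Leave the whole round cores and the other things on the bench alone: none may be knocked over or shoved away.

Things in the scene. Friction and masses are not known exactly. Their poses are not given: they have to be found in the camera images.
- box: Fixed galvanized steel sample deposit box, 340 deep (its x), 240 wide (its y), 270 mm high, with a clear top. Origin: centre of its underside, on the bench. Its +x points from the door side into the box: items are pushed along +x. Front face at x = -170 mm; steel lintel and top end at z = 270 mm; nothing rises above that but the shut door's handle.
- sill (a point): Middle of the box's front face at shelf height (box frame x = -170, y = 0, z = 201.5 mm), axes as the box. The feed opening here is 140 mm wide and spans z = 200 to 260 mm. Behind it a level slick sill runs 30 mm inwards to the edge of the chute; the flap hangs 26 mm behind the front face.
- chute (a point): Inner edge of the sill (box frame x = -140, y = 0, z = 200 mm), axes as the box. Here a slick 45 degree chute begins, which drops to the floor of the box: an item slides in by itself once more than half its length is well past this edge, so the fingers need not follow it beyond the front face.
- door (a joint): Bottom-hinged door, rad: 0 shut (upright), 1.571 fully down (level, at its stop): its inner face is then a shelf at z = 201.5 mm. Hinge line along box y at x = -174, z = 198 mm. Stiff hinge: stays where left; 2 to 7 N at the bar moves it. Panel 150 wide, 72 mm from hinge to free edge, 5 thick; side flanges 16 mm high leave a lane 133 mm wide. May start ajar up to 0.2.
- bar (a point): Centre of the door's handle: round bar, 14 mm diameter, 130 mm long along box y, on two posts (y = +-60 mm) beyond the panel's free edge, in the door's plane, 36 mm clear gap to the panel. 115 mm from the hinge line, 3.5 mm off towards the outer face: box x = -177.5, z = 313 mm shut; x = -289, z = 194.5 mm down (its top level with the shelf).
- flap (a joint): Sprung flap behind the feed opening, rad: 0 shut (hanging upright), positive when swung inwards (up to 1.45). Hinged at its top (box x = -144, z = 257.5 mm), 134 wide, 54 mm long. About 1 N at its lower edge starts it, about 2 N holds it open; it springs shut by itself once an item is past.
- slab1: Loose sawn basalt core slab (the flat middle cut of a 48 mm core): 110 mm long (its x), 48 mm wide (its y, rounded sides, widest at mid height), 24 mm thick, about 350 g. Origin: centre of its underside. Lies flat on the bench at the start. Three or all four of the slabs are present.
- slab2: Loose sawn basalt core slab (the flat middle cut of a 48 mm core): 120 mm long (its x), 48 mm wide (its y, rounded sides, widest at mid height), 24 mm thick, about 380 g. Origin: centre of its underside. Lies flat on the bench at the start. Three or all four of the slabs are present.
- slab3: Loose sawn basalt core slab (the flat middle cut of a 48 mm core): 120 mm long (its x), 48 mm wide (its y, rounded sides, widest at mid height), 24 mm thick, about 380 g. Origin: centre of its underside. Lies flat on the bench at the start. Three or all four of the slabs are present.
- slab4: Loose sawn basalt core slab (the flat middle cut of a 48 mm core): 130 mm long (its x), 48 mm wide (its y, rounded sides, widest at mid height), 24 mm thick, about 420 g. Origin: centre of its underside. Lies flat on the bench at the start. Three or all four of the slabs are present.
- canister: Bystander: white screw-top canister, 76 mm diameter, 114 mm high, standing; origin: centre of its underside.
- core_a: Bystander: whole round core piece, 48 mm diameter, 76 mm high, standing on end; origin: centre of its underside.
- core_b: Bystander: whole round core piece, 48 mm diameter, 68 mm high, standing on end; origin: centre of its underside.
- streak_holder: Bystander: blue acrylic holder with white streak plates, 120 x 75 x 36 mm; origin: centre of its underside.
- scratch_tool: Bystander: stubby orange scratch tool, 90 mm long (its x), 22 mm thick, lying; origin under its middle.
- tape_case: Bystander: aluminium tape case, 75 x 72 x 38 mm; origin: centre of its underside.
- depth_block: Bystander: wooden block 70 x 40 x 22 mm; origin: centre of its underside.
Things that resemble listed ones, but are neither listed nor needed, are in the scene too. What is shaped like the slab2 but green is not meant.

How it is judged:
On the way, in this order (a step that is already met when the one before it is completed fails the run):
1. the door is pulled all the way down (value of joint door above 1.48 rad), for 0.2 s.
2. every slab that is present is inside the box, lying still, and the flap is shut (x of slab1 in the frame of box between -0.165 and 0.17 m and y of slab1 in the frame of box between -0.12 and 0.12 m and z of slab1 in the frame of box between 0 and 0.17 m and linear speed of each of slab1, slab2, slab3, slab4 below 0.03 m/s and x of slab2 in the frame of box between -0.165 and 0.17 m and y of slab2 in the frame of box between -0.12 and 0.12 m and z of slab2 in the frame of box between 0 and 0.17 m and x of slab3 in the frame of box between -0.165 and 0.17 m and y of slab3 in the frame of box between -0.12 and 0.12 m and z of slab3 in the frame of box between 0 and 0.17 m and x of slab4 in the frame of box between -0.165 and 0.17 m and y of slab4 in the frame of box between -0.12 and 0.12 m and z of slab4 in the frame of box between 0 and 0.17 m and value of joint flap below 0.08 rad), for 0.2 s.
At the end, for the whole second after the job is handed in: Every slab that is present lies at rest inside the box (below the sill), the flap is shut (within 0.08 rad) and the door is shut (within 0.06 rad) (all of step 2 and value of joint door below 0.06 rad); the robot touches nothing.
It fails at once if the canister or a whole core piece is knocked over (angle between any of canister, core_a, core_b's own z axis and vertical above 0.6 rad).
It fails at once if one of the bystanders is shoved more than 8 cm away (distance of any of canister, core_a, core_b, streak_holder, scratch_tool, tape_case, depth_block from where it was at the start of the episode above 0.08 m).
Of slab1, slab2, slab3, slab4 only 3 to 4 are there at a start; the rules pass over those that are not, and their reading is None.
At some moment in a run one of slab1, slab2, slab3, slab4 may be knocked a few centimetres aside while the robot is not near it.
It also fails if it takes over 210 s, if anything falls off the work surface, if the arm or the gripper's body presses on something with over 40 N, if the wrist force passes 120 N, or if a joint passes its speed limit or range.

## Working session

There is one attempt and no reset: what is moved stays moved. The work goes in short steps, Python scripts to look and compute and a tool call to move; the robot and the scene stay as the last step left them, time stands still between calls to the robot, and variables do not carry over. Pictures are saved under pics/ and viewed, at most 14 in all, crops included, and the job is handed in when it is done.

Besides the shell and the picture viewer there is one more tool, called after "Call:" by a JSON object that holds its "method" and its "body", one argument or row to a line. move_arm: Moves the arm, as the interface text tells. Its arguments: {"type":"object","properties":{"offset":{"type":"array"},"delta_rot":{"type":"array"},"grip":{"type":"number"},"newtons":{"type":"number"}},"required":["offset","delta_rot"]}

```bash
mkdir -p pics; ls; python3 - <<'E'
from cell import arm, grab_frame, camera_info
import cv2,numpy as np
np.set_printoptions(precision=4,suppress=True)
for n in ("top","side"):
    cv2.imwrite(f"pics/{n}0.png",cv2.cvtColor(grab_frame(n),cv2.COLOR_RGB2BGR)); print(n,camera_info(n))
print(camera_info("wrist"));print(arm.read_state())
E
```

```text
pics
top {'fov_y': 50.55305427050479, 'cx': 277.59858544543874, 'cy': 208.22513182937837, 'extrinsics': array([[-0.0205,  0.9932, -0.115 ,  0.4117],
       [-0.9997, -0.0218, -0.0099, -0.0872],
       [-0.0123,  0.1148,  0.9933,  1.2696],
       [ 0.    ,  0.    ,  0.    ,  1.    ]])}
side {'fov_y': 44.36480416435023, 'cx': 284.22351333517986, 'cy': 210.8018659531568, 'extrinsics': array([[ 0.9996,  0.0248, -0.0153,  0.5029],
       [-0.0275,  0.6278, -0.7779, -1.2113],
       [-0.0097,  0.778 ,  0.6282,  1.1155],
       [ 0.    ,  0.    ,  0.    ,  1.    ]])}
{'fov_y': 65.70646984690485, 'cx': 282.13638692330636, 'cy': 204.29977975718106, 'mount': array([[-0.0007,  0.9586,  0.2847,  0.0739],
       [ 1.    ,  0.0008, -0.0001,  0.001 ],
       [-0.0003,  0.2847, -0.9586, -0.146 ],
       [ 0.    ,  0.    ,  0.    ,  1.    ]])}
{'time': 0.1, 'qpos': array([-1.2319,  0.2647,  1.6052,  0.    ,  1.2737, -0.0369]), 'qd': array([-0.0005,  0.0002, -0.0035, -0.0027, -0.0013,  0.0004]), 'effort': array([ -0.    , -50.3619, -35.8071,   0.073 ,   0.0233,  -0.0001]), 'tcp_pos': array([ 0.2475, -0.6273,  0.2375]), 'tool_rot': array([-3.1396, -0.0001,  0.3758]), 'wrist_force': array([0.324 , 0.0285, 0.0705]), 'ft_torque': array([ 0.0275,  0.0637, -0.0232]), 'grip_force': 0.0, 'finger_gap': 0.08832805351676361}
```

View pics/top0.png

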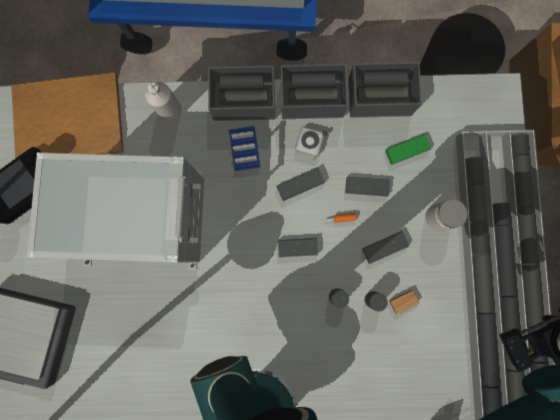

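View pics/side0.png

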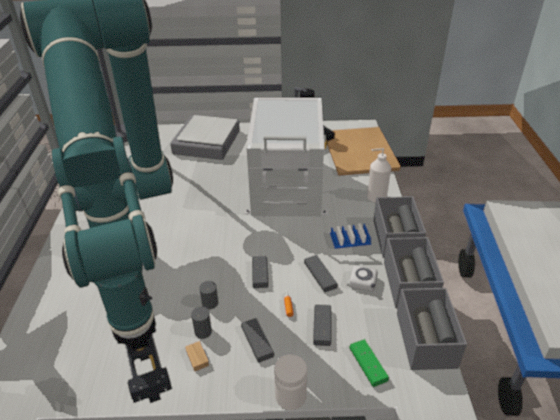

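Top image: the box is at left with its door facing right (-y). There are four dark slabs near (302,183), (368,185), (298,245) and (386,246), with the green decoy at (409,148). I'll zoom in for precise pixels.

```bash
cat > h.py <<'E'
from cell import arm, grab_frame, camera_info
import cv2,numpy as np
from scipy.spatial.transform import Rotation as Ro
np.set_printoptions(precision=4,suppress=True)
def K(n):
    c=camera_info(n); f=210/np.tan(np.radians(c["fov_y"]/2)); return f,c["cx"],c["cy"],c.get("extrinsics")
def ray(n,uv,z):
    f,cx,cy,E=K(n); d=E[:3,:3]@np.array([(uv[0]-cx)/f,-(uv[1]-cy)/f,-1]); o=E[:3,3]
    return o+d*(z-o[2])/d[2]
def proj(n,P):
    f,cx,cy,E=K(n); p=(np.asarray(P)-E[:3,3])@E[:3,:3]
    return np.stack([cx+f*p[...,0]/-p[...,2],cy+f*p[...,1]/p[...,2]],-1)
def wrist_ray(uv,z,st):
    c=camera_info("wrist"); f=210/np.tan(np.radians(c["fov_y"]/2)); M=c["mount"]
    dx,dy=uv[0]-c["cx"],uv[1]-c["cy"]; r=np.hypot(dx,dy); t=r/f
    d=np.array([np.sin(t)*dx/r,-np.sin(t)*dy/r,-np.cos(t)])
    R=Ro.from_euler("xyz",st["tool_rot"]).as_matrix(); T=st["tcp_pos"]
    o=T+R@M[:3,3]; d=R@M[:3,:3]@d
    return o+d*(z-o[2])/d[2]
def snap(n,name,crop=None,k=1):
    im=cv2.cvtColor(grab_frame(n),cv2.COLOR_RGB2BGR)
    cv2.imwrite("pics/raw_"+name,im)
    if crop: x0,y0,x1,y1=crop; im=cv2.resize(im[y0:y1,x0:x1],None,fx=k,fy=k,interpolation=cv2.INTER_CUBIC)
    cv2.imwrite("pics/"+name,im); return im
E
python3 - <<'E'
import cv2
im=cv2.imread("pics/top0.png")
cv2.imwrite("pics/c1.png",cv2.resize(im[130:320,270:470],None,fx=3,fy=3,interpolation=cv2.INTER_CUBIC))
cv2.imwrite("pics/c2.png",cv2.resize(im[140:280,20:220],None,fx=4,fy=4,interpolation=cv2.INTER_CUBIC))
E
```

```text
(no output)
```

View pics/c1.png

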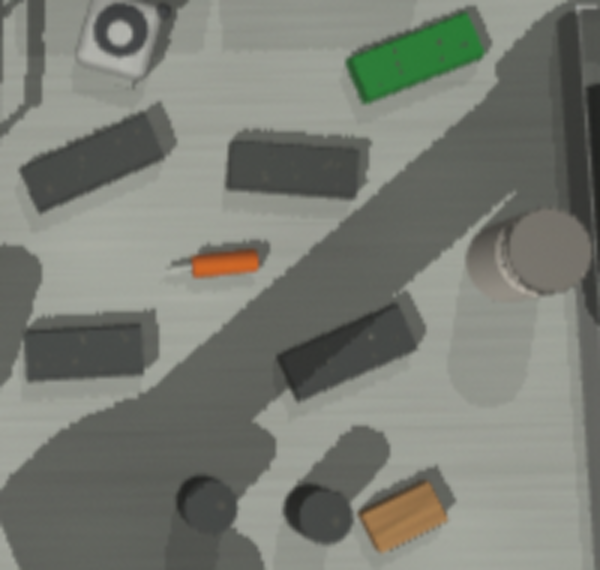

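View pics/c2.png

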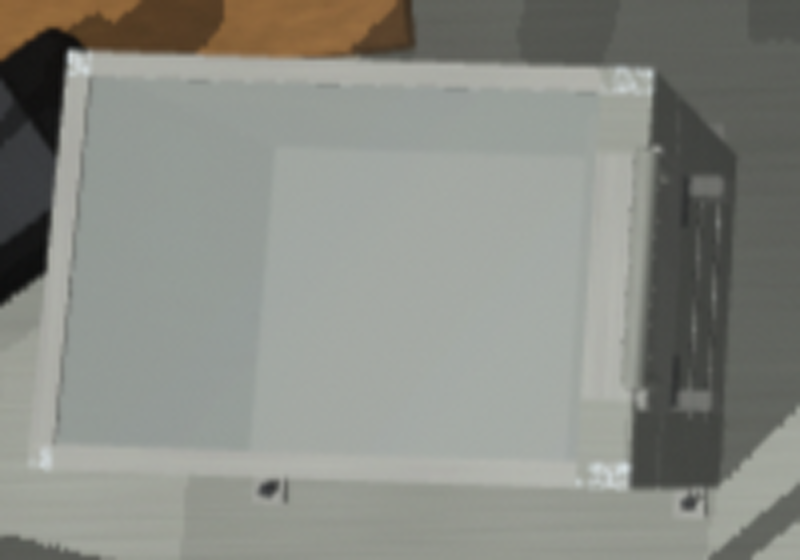

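Crop 1 shows the four slabs with clear top-face corners. For example, the lower-left slab spans (25,330) to (144,374), and the canister is at (545,250). Crop 2 shows the box's top corners at (68,52), (655,68), (632,488) and (38,468), with the handle near x=645.

```bash
python3 - <<'E'
from h import *
S={"A":[(20,170),(150,110),(166,158),(42,213)],"B":[(230,139),(360,150),(357,199),(227,188)],"C":[(25,330),(142,324),(144,374),(28,382)],"D":[(278,356),(402,303),(420,347),(300,401)]}
for n,c in S.items():
    P=np.array([ray("top",(270+u/3,130+v/3),.024) for u,v in c])[:,:2]
    ax=(P[1]+P[2]-P[0]-P[3])/2
    print(n,P.mean(0),"yaw",np.arctan2(ax[1],ax[0]),"len",np.linalg.norm(ax),"w",np.linalg.norm((P[0]+P[1]-P[2]-P[3])/2))
P=np.array([ray("top",(20+u/4,140+v/4),.27) for u,v in [(68,52),(655,68),(632,488),(38,468)]])[:,:2]
print(P); d=(P[0]+P[3]-P[1]-P[2])/2; print("box",P.mean(0),"yaw",np.arctan2(d[1],d[0]),np.linalg.norm(d),np.linalg.norm((P[0]+P[1]-P[2]-P[3])/2))
for nm,uv,z in [("bar",(20+648/4,140+268/4),.313),("bar0",(20+656/4,140+150/4),.313),("bar1",(20+640/4,140+390/4),.313),("can",(270+545/3,130+252/3),.114),("cA",(270+212/3,130+502/3),.076),("cB",(270+325/3,130+512/3),.068)]: print(nm,ray("top",uv,z))
E
```

```text
A [ 0.623  -0.1441] yaw -1.1638619672469224 len 0.1322041916715108 w 0.04705032055687931
B [ 0.6127 -0.3313] yaw -1.6791988161501423 len 0.12250452887295647 w 0.04693030873095405
C [ 0.4444 -0.1302] yaw -1.5318899441197933 len 0.1085049247737622 w 0.04730347718630803
D [ 0.44   -0.3762] yaw -1.1830449436947106 len 0.12446859093067839 w 0.04464946577785464
[[0.6681 0.4761]
 [0.6507 0.136 ]
 [0.4112 0.148 ]
 [0.4293 0.4831]]
box [0.5398 0.3108] yaw 1.518362211402191 0.3380302221268076 0.23937894467659346
bar [0.5297 0.1298 0.313 ]
bar0 [0.5946 0.1257 0.313 ]
bar1 [0.4636 0.1339 0.313 ]
can [ 0.5205 -0.5278  0.114 ]
cA [ 0.3098 -0.2367  0.076 ]
cB [ 0.2985 -0.337   0.068 ]
```

```bash
cat >> h.py <<'E'
BX=np.array([.540,.3108]); BY=1.5195
def box(x,y=0.): c,s=np.cos(BY),np.sin(BY); return BX+np.array([c*x-s*y,s*x+c*y])
def Rt(yaw,tilt=0.):  # tool down, x at yaw, fingers leaning towards +tool x by tilt
    return Ro.from_euler("xyz",[np.pi,0,yaw])*Ro.from_rotvec([0,tilt,0])
def go(p,yaw,tilt=0.,st=None):
    st=st or arm.read_state(); R=Ro.from_euler("xyz",st["tool_rot"])
    o=R.inv().apply(np.array(p)-st["tcp_pos"])*100; r=(R.inv()*Rt(yaw,tilt)).as_rotvec()
    print("offset",np.round(o,2),"rot",np.round(r,3),"rows",round(max(np.linalg.norm(o)/6.25,np.degrees(np.linalg.norm(r))/10.7),1))
    return o,r
E
python3 - <<'E'
from h import *
print(Rt(0,.3).apply([0,0,1]))
print("bar",box(-.1775))
go([*box(-.180),.39],BY-np.pi/2); go([*box(-.180),.298],BY-np.pi/2)
E
```

```text
[ 0.2955 -0.     -0.9553]
bar [0.5309 0.1335]
offset [ 54.18 -60.17 -15.12] rot [-0.002  0.     0.427] rows 13.2
offset [ 54.18 -60.16  -5.92] rot [-0.002  0.     0.427] rows 13.0
```

Call:
{"method": "move_arm", "body": {
  "offset": [
    [0,0,-6],
    [10,-11,-12],
    [14,-15,-15.1],
    [19,-21,-15.1],
    [23,-26,-15.1]
  ],
  "delta_rot": [
    [0,0,0],
    [0,0,0.15],
    [0,0,0.3],
    [0,0,0.427],
    [0,0,0.427]
  ],
  "grip": -1
}}

```text
time: 0.72
tcp_pos: [0.3309, -0.404, 0.3733]
tool_rot: [3.141, -0.001, -0.053]
wrist_force: [-0.1, 0.1, 0.2]
finger_gap: 0.0882
grip_force: 0.0
```

```bash
python3 - <<'E'
from h import *
print(arm.read_state()["tcp_pos"])
go([*box(-.180),.39],BY-np.pi/2)
E
```

```text
[ 0.3309 -0.404   0.3733]
offset [ 17.14 -54.48  -1.68] rot [ 0.    -0.001 -0.002] rows 9.1
```

Call:
{"method": "move_arm", "body": {
  "offset": [
    [4,-12,-1.7],
    [8,-24,-1.7],
    [10,-36,-1.7],
    [10,-42,-1.7],
    [10,-42,-1.7]
  ],
  "delta_rot": [
    [0,0,0],
    [0,0,0],
    [0,0,0],
    [0,0,0],
    [0,0,0]
  ]
}}

```text
time: 1.35
tcp_pos: [0.4232, -0.1065, 0.3873]
tool_rot: [-3.142, -0.0, -0.052]
wrist_force: [0.9, -0.6, -0.5]
finger_gap: 0.0883
grip_force: 0.0
```

Call:
{"method": "move_arm", "body": {
  "offset": [
    [0,0,0],
    [0,0,0],
    [0,0,0]
  ],
  "delta_rot": [
    [0,0,0],
    [0,0,0],
    [0,0,0]
  ]
}}

```text
time: 1.72
tcp_pos: [0.4231, -0.1098, 0.3873]
tool_rot: [3.141, 0.001, -0.053]
wrist_force: [-1.1, -0.3, -1.2]
finger_gap: 0.0881
grip_force: 0.0
```

```bash
python3 - <<'E'
from h import *
go([*box(-.180),.39],BY-np.pi/2)
E
```

```text
offset [  9.47 -24.63  -0.29] rot [ 0.     0.001 -0.002] rows 4.2
```

Call:
{"method": "move_arm", "body": {
  "offset": [
    [2.5,-5.5,0],
    [4.5,-11,0],
    [7,-17,0],
    [9.5,-22,0],
    [9.5,-24.6,0]
  ],
  "delta_rot": [
    [0,0,0],
    [0,0,0],
    [0,0,0],
    [0,0,0],
    [0,0,0]
  ]
}}

```text
time: 2.35
tcp_pos: [0.5326, 0.1327, 0.3863]
tool_rot: [3.141, 0.001, -0.053]
wrist_force: [-0.1, -0.1, 0.4]
finger_gap: 0.0881
grip_force: 0.0
```

Call:
{"method": "move_arm", "body": {
  "offset": [
    [0,0,0],
    [0,0,0]
  ],
  "delta_rot": [
    [0,0,0],
    [0,0,0]
  ]
}}

```text
time: 2.6
tcp_pos: [0.5311, 0.1304, 0.3874]
tool_rot: [3.141, 0.0, -0.053]
wrist_force: [-0.2, -0.9, -0.3]
finger_gap: 0.0884
grip_force: 0.0
```

```bash
python3 - <<'E'
from h import *
go([*box(-.180),.298],BY-np.pi/2)
st=arm.read_state(); print(st["tcp_pos"]); snap("wrist","w1.png")
E
```

```text
offset [-0.03 -0.07  8.94] rot [ 0.001  0.    -0.002] rows 1.4
[0.5311 0.1304 0.3874]
```

View pics/w1.png

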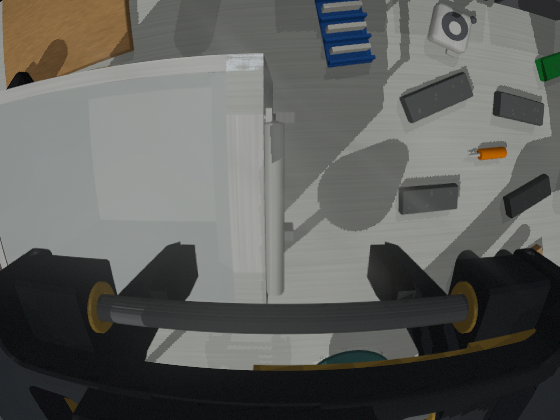

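The wrist view shows the handle bar running vertically at columns 268-284, rows 130-295, between the open fingers. The front lintel edge is at column 265.

```bash
python3 - <<'E'
from h import *
st=arm.read_state()
for uv,z in [((275,135),.313),((277,290),.313),((264,57),.27),((267,300),.27)]:
    p=wrist_ray(uv,z,st); c,s=np.cos(BY),np.sin(BY); d=p[:2]-BX
    print(p,"box",c*d[0]+s*d[1],-s*d[0]+c*d[1])
E
```

```text
[0.5888 0.1312 0.313 ] box -0.17685503898110128 -0.057942458652144126
[0.4698 0.1369 0.313 ] box -0.17725138230030282 0.061220928239942116
[0.6497 0.1374 0.27  ] box -0.16750054327741984 -0.11846733713060491
[0.4324 0.1494 0.27  ] box -0.16672861958347485 0.0991356234060556
```

Call:
{"method": "move_arm", "body": {
  "offset": [
    [0,0,5],
    [0,0,8.9],
    [0,0,8.9]
  ],
  "delta_rot": [
    [0,0,0],
    [0,0,0],
    [0,0,0]
  ]
}}

```text
time: 3.02
tcp_pos: [0.5285, 0.1303, 0.295]
tool_rot: [3.14, 0.007, -0.053]
wrist_force: [0.3, -0.3, -0.2]
finger_gap: 0.0878
grip_force: 0.0
```

Call:
{"method": "move_arm", "body": {
  "offset": [
    [0,0,0],
    [0,0,0],
    [0,0,0],
    [0,0,0],
    [0,0,0]
  ],
  "delta_rot": [
    [0,0,0],
    [0,0,0],
    [0,0,0],
    [0,0,0],
    [0,0,0]
  ],
  "grip": 0.55,
  "newtons": 20
}}

```text
time: 3.65
tcp_pos: [0.5309, 0.1324, 0.2988]
tool_rot: [-3.141, -0.0, -0.051]
wrist_force: [-0.6, -1.3, -0.0]
finger_gap: 0.0402
grip_force: 0.0
```

Call:
{"method": "move_arm", "body": {
  "offset": [
    [0,0,0],
    [0,0,0],
    [0,0,0],
    [0,0,0]
  ],
  "delta_rot": [
    [0,0,0],
    [0,0,0],
    [0,0,0],
    [0,0,0]
  ],
  "grip": 1,
  "newtons": 20
}}

```text
time: 4.15
tcp_pos: [0.5308, 0.1328, 0.2984]
tool_rot: [-3.141, 0.0, -0.051]
wrist_force: [0.1, 3.5, -0.2]
finger_gap: 0.0129
grip_force: 20.0
```

Call:
{"method": "move_arm", "body": {
  "offset": [
    [0,1.1,0.1],
    [0,2.3,0.3],
    [0,3.4,0.6],
    [0,4.4,1.0],
    [0,5.5,1.6]
  ],
  "delta_rot": [
    [0,0,0],
    [0,0,0],
    [0,0,0],
    [0,0,0],
    [0,0,0]
  ]
}}

```text
time: 4.78
tcp_pos: [0.5277, 0.0769, 0.2821]
tool_rot: [-3.141, 0.001, -0.052]
wrist_force: [0.6, 6.3, -3.2]
finger_gap: 0.0131
grip_force: 20.0
```

Call:
{"method": "move_arm", "body": {
  "offset": [
    [0,0.9,0.6],
    [0,2.6,2.1],
    [0,4.0,4.0],
    [0,5.0,6.1],
    [0,5.5,8.3]
  ],
  "delta_rot": [
    [0,0,0],
    [0,0,0],
    [0,0,0],
    [0,0,0],
    [0,0,0]
  ]
}}

```text
time: 5.4
tcp_pos: [0.525, 0.0267, 0.1987]
tool_rot: [-3.131, 0.001, -0.054]
wrist_force: [1.1, 29.2, -0.6]
finger_gap: 0.0134
grip_force: 20.0
```

Call:
{"method": "move_arm", "body": {
  "offset": [
    [0,0.1,1.2],
    [0,0.1,2.1],
    [0,0.1,2.3],
    [0,0.1,2.3]
  ],
  "delta_rot": [
    [0,0,0],
    [0,0,0],
    [0,0,0],
    [0,0,0]
  ]
}}

```text
time: 5.9
tcp_pos: [0.5287, 0.0266, 0.1839]
tool_rot: [-3.131, -0.009, -0.053]
wrist_force: [-6.0, 23.4, 26.4]
finger_gap: 0.0132
grip_force: 20.0
```

Call:
{"method": "move_arm", "body": {
  "offset": [
    [0,-0.3,0],
    [0,-0.3,0.2],
    [0,-0.3,0.2]
  ],
  "delta_rot": [
    [0,0,0],
    [0,0,0],
    [0,0,0]
  ]
}}

```text
time: 6.28
tcp_pos: [0.5295, 0.0266, 0.1826]
tool_rot: [-3.136, -0.011, -0.052]
wrist_force: [-6.0, 14.3, 29.4]
finger_gap: 0.0136
grip_force: 20.0
```

Call:
{"method": "move_arm", "body": {
  "offset": [
    [0,0,0],
    [0,0,0],
    [0,0,0]
  ],
  "delta_rot": [
    [0,0,0],
    [0,0,0],
    [0,0,0]
  ],
  "grip": 0.5
}}

```text
time: 6.65
tcp_pos: [0.5245, 0.0234, 0.1736]
tool_rot: [3.14, 0.002, -0.052]
wrist_force: [-0.4, 0.0, -0.0]
finger_gap: 0.0222
grip_force: 0.0
```

Call:
{"method": "move_arm", "body": {
  "offset": [
    [0,0,-5],
    [0,0,-11],
    [0,0,-15],
    [0,3,-16],
    [0,9,-16]
  ],
  "delta_rot": [
    [0,0,0],
    [0,0,0],
    [0,0,0],
    [0,0,0.15],
    [0,0,0.3]
  ]
}}

```text
time: 7.28
tcp_pos: [0.5213, -0.0658, 0.3355]
tool_rot: [-3.142, -0.002, -0.353]
wrist_force: [0.4, 0.0, -0.0]
finger_gap: 0.022
grip_force: 0.0
```

```bash
python3 - <<'E'
from h import *
im=snap("side","s1.png",(200,80,400,220),4)
im=snap("top","t1.png")
for z,x in ((.1945,-.289),(.313,-.1775)): print(proj("side",[*box(x,.065),z]),proj("side",[*box(x,-.065),z]))
E
```

```text
[261.598  191.1213] [305.1026 191.4017]
[262.2741 137.4481] [305.4357 137.6154]
```

View pics/s1.png

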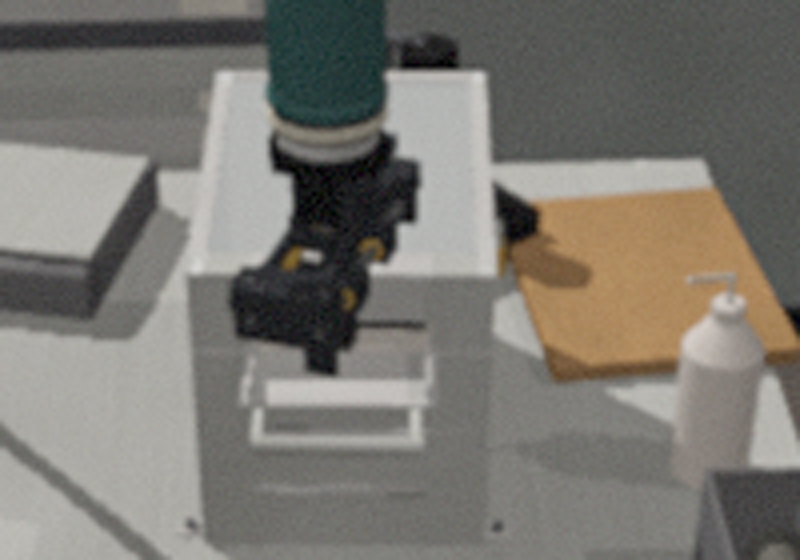

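The door is down: the bar shows at crop row 441, which matches the predicted down position. Next I'll detect the slabs.

```bash
cat >> h.py <<'E'
EST={"A":[.623,-.144],"B":[.6127,-.3313],"C":[.4444,-.1302],"D":[.440,-.3762]}
def slabs(raw):
    """dark neutral blobs in top view -> centre, yaw, length; matched to nothing, just listed"""
    im=cv2.imread(raw).astype(int); g=im.mean(2); sat=im.max(2)-im.min(2)
    m=((g<TH)&(sat<14)).astype(np.uint8); m[:,:265]=0; m[:,455:]=0; m[:120]=0; m[330:]=0
    m=cv2.morphologyEx(m,cv2.MORPH_OPEN,np.ones((3,3)))
    n,l,s,c=cv2.connectedComponentsWithStats(m)
    for i in range(1,n):
        if s[i,4]<250: continue
        (u,v),_,_=r=cv2.minAreaRect(np.argwhere(l==i)[:,::-1].astype(np.float32))
        P=np.array([ray("top",q,.024)[:2] for q in cv2.boxPoints(r)]); e=[P[1]-P[0],P[2]-P[1]]; e.sort(key=np.linalg.norm)
        y=np.arctan2(e[1][1],e[1][0])%np.pi
        print("blob",P.mean(0),"yaw",round(y,3),"len",np.linalg.norm(e[1]),"w",np.linalg.norm(e[0]),"area",s[i,4],"px",np.round((u,v)))
TH=85
E
python3 - <<'E'
from h import *
import h
im=cv2.imread("pics/raw_t1.png"); print(im[186,296],im[188,370],im[245,295],im[254,372],im[240,400],im[220,385],im[240,250])
for t in (70,80,90):
    h.TH=t; print(t); slabs("pics/raw_t1.png")
E
```

```text
[90 94 56] [79 84 80] [79 81 52] [58 60 59] [57 60 58] [103 109 107] [103 110 106]
70
blob [ 0.5712 -0.1921] yaw 2.934 len 0.19293776234821292 w 0.041885722424928565 area 558 px [319. 202.]
blob [ 0.443  -0.3708] yaw 1.927 len 0.12302976211083136 w 0.043476472727181796 area 562 px [385. 246.]
80
blob [ 0.5707 -0.1914] yaw 2.926 len 0.19394514934334595 w 0.04420822088027072 area 615 px [319. 202.]
blob [ 0.4425 -0.3707] yaw 1.937 len 0.12539645315887413 w 0.045686641379143716 area 628 px [385. 246.]
90
blob [ 0.5717 -0.1914] yaw 2.938 len 0.19808909785766055 w 0.04453782190358427 area 656 px [319. 202.]
blob [ 0.6128 -0.3293] yaw 1.473 len 0.12130977504963457 w 0.05037518637223829 area 714 px [367. 186.]
blob [ 0.5226 -0.5091] yaw 3.137 len 0.0701169241865057 w 0.044474565111545614 area 320 px [433. 217.]
blob [ 0.4419 -0.3709] yaw 1.961 len 0.12723062956525208 w 0.047368540750330486 area 754 px [385. 247.]
blob [ 0.3045 -0.2352] yaw 0.763 len 0.05553412844036729 w 0.05064781855072917 area 313 px [338. 298.]
blob [ 0.2957 -0.3387] yaw 1.171 len 0.059987517433483545 w 0.04671814285027298 area 323 px [376. 300.]
```

```bash
python3 - <<'E'
from h import *
go([.4452,-.150,.12],1.61); go([.4452,-.150,.005],1.61)
E
```

```text
offset [-4.21 10.   21.43] rot [ 0.002  0.004 -1.969] rows 10.5
offset [-4.2   9.96 32.93] rot [ 0.002  0.004 -1.969] rows 10.5
```

Call:
{"method": "move_arm", "body": {
  "offset": [
    [-1,2.5,0],
    [-2,5,0],
    [-3,7,0],
    [-4,9,0],
    [-4.2,10,0]
  ],
  "delta_rot": [
    [0,0,-0.18],
    [0,0,-0.36],
    [0,0,-0.54],
    [0,0,-0.72],
    [0,0,-0.9]
  ],
  "grip": -1
}}

```text
time: 8.0
tcp_pos: [0.4456, -0.1454, 0.3335]
tool_rot: [-3.14, 0.002, 0.555]
wrist_force: [1.3, 0.0, 0.1]
finger_gap: 0.0697
grip_force: 0.0
```

Call:
{"method": "move_arm", "body": {
  "offset": [
    [0,0,0],
    [0,0,0],
    [0,0,2],
    [0,0,4],
    [0,0,8]
  ],
  "delta_rot": [
    [0,0,-0.18],
    [0,0,-0.36],
    [0,0,-0.54],
    [0,0,-0.72],
    [0,0,-0.9]
  ]
}}

```text
time: 8.62
tcp_pos: [0.4476, -0.1452, 0.2545]
tool_rot: [3.14, 0.001, 1.456]
wrist_force: [0.4, 0.1, 0.6]
finger_gap: 0.088
grip_force: 0.0
```

```bash
python3 - <<'E'
from h import *
print(arm.read_state()["tcp_pos"],arm.read_state()["tool_rot"])
go([.4452,-.150,.005],1.61)
snap("wrist","w2.png")
E
```

```text
[ 0.4476 -0.1452  0.2545] [3.1395 0.0009 1.4555]
offset [-0.48 -0.24 24.95] rot [ 0.002  0.001 -0.154] rows 4.0
```

View pics/w2.png

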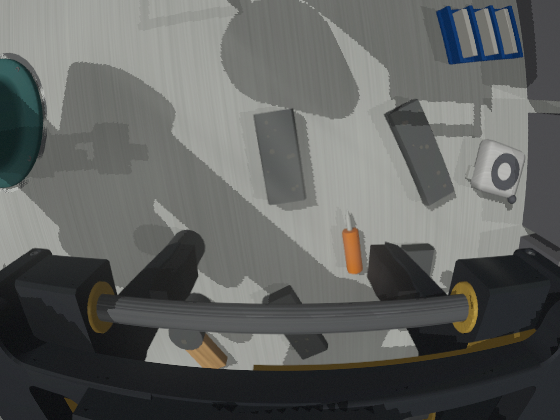

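The wrist view shows slab C with corners (254,113), (292,108), (306,203) and (270,206), and slab A around (420,153).

```bash
cat >> h.py <<'E'
def wslab(c,st):
    P=np.array([wrist_ray(q,.024,st)[:2] for q in c]); ax=(P[0]+P[1]-P[2]-P[3])/2
    print("wslab",P.mean(0),"yaw",np.arctan2(ax[1],ax[0]),"len",np.linalg.norm(ax)); return P.mean(0),np.arctan2(ax[1],ax[0])
E
python3 - <<'E'
from h import *
st=arm.read_state(); st["tcp_pos"]=np.array([ 0.4476,-0.1452,0.2545]);st["tool_rot"]=[3.1395,.0009,1.4555]
wslab([(254,113),(292,108),(306,203),(270,206)],st)
wslab([(387,113),(415,99),(455,193),(430,206)],st)
print(arm.read_state()["tcp_pos"])
E
```

```text
wslab [ 0.4492 -0.1288] yaw 1.6100967328567828 len 0.11350048667965962
wslab [ 0.627  -0.1409] yaw 1.9897351824753464 len 0.1346792895360239
[ 0.4436 -0.1437  0.2474]
```

```bash
python3 - <<'E'
from h import *
go([.446,-.150,.006],1.61)
E
```

```text
offset [-0.64  0.53 24.13] rot [-0.009 -0.003 -0.149] rows 3.9
```

Call:
{"method": "move_arm", "body": {
  "offset": [
    [-0.3,0.3,6],
    [-0.6,0.4,12],
    [-0.6,0.4,18],
    [-0.6,0.4,22],
    [-0.6,0.4,23.8]
  ],
  "delta_rot": [
    [0,0,-0.15],
    [0,0,-0.15],
    [0,0,-0.15],
    [0,0,-0.15],
    [0,0,-0.15]
  ]
}}

```text
time: 9.3
tcp_pos: [0.4474, -0.1503, 0.0134]
tool_rot: [-3.136, -0.002, 1.597]
wrist_force: [0.3, 0.3, -0.4]
finger_gap: 0.0881
grip_force: 0.0
```

Call:
{"method": "move_arm", "body": {
  "offset": [
    [0,0,0],
    [0,0,0],
    [0,0,0],
    [0,0,0]
  ],
  "delta_rot": [
    [0,0,0],
    [0,0,0],
    [0,0,0],
    [0,0,0]
  ],
  "grip": 1,
  "newtons": 35
}}

```text
time: 9.8
tcp_pos: [0.4508, -0.1517, 0.0176]
tool_rot: [3.14, 0.001, 1.599]
wrist_force: [-2.0, -0.7, 0.1]
finger_gap: 0.0503
grip_force: 1.4
```

```bash
python3 - <<'E'
from h import *
print(arm.read_state()["tcp_pos"],arm.read_state()["finger_gap"],arm.read_state()["grip_force"])
E
```

```text
[ 0.4508 -0.1517  0.0176] 0.05031376628770323 1.4426875300705433
```

Call:
{"method": "move_arm", "body": {
  "offset": [
    [0,0,0],
    [0,0,0],
    [0,0,0.6],
    [0,0,1.2],
    [0,0,1.2]
  ],
  "delta_rot": [
    [0,0,0],
    [0,0,0],
    [0,0,0],
    [0,0,0],
    [0,0,0]
  ],
  "grip": 0.1
}}

```text
time: 10.42
tcp_pos: [0.4497, -0.1531, 0.0105]
tool_rot: [-3.138, 0.002, 1.601]
wrist_force: [-22.8, -0.4, 54.2]
finger_gap: 0.0468
grip_force: 35.1
```

Call:
{"method": "move_arm", "body": {
  "offset": [
    [0,0,0],
    [0,0,0],
    [0,0,0],
    [0,0,0],
    [0,0,0]
  ],
  "delta_rot": [
    [0,0,0],
    [0,0,0],
    [0,0,0],
    [0,0,0],
    [0,0,0]
  ],
  "grip": 1,
  "newtons": 35
}}

```text
time: 11.05
tcp_pos: [0.4498, -0.1531, 0.0106]
tool_rot: [-3.138, 0.002, 1.601]
wrist_force: [-21.6, -0.9, 53.7]
finger_gap: 0.0469
grip_force: 35.1
```

Call:
{"method": "move_arm", "body": {
  "offset": [
    [0,0,-2],
    [0,0,-8],
    [0,0,-14],
    [0,0,-20],
    [0,0,-25]
  ],
  "delta_rot": [
    [0,0,0],
    [0,0,0],
    [0,0,0],
    [0,0,0],
    [0,0,0]
  ]
}}

```text
time: 11.68
tcp_pos: [0.4497, -0.1512, 0.2566]
tool_rot: [3.141, 0.001, 1.599]
wrist_force: [1.6, -0.5, -4.6]
finger_gap: 0.0465
grip_force: 35.0
```

Call:
{"method": "move_arm", "body": {
  "offset": [
    [0,0,0],
    [0,0,0]
  ],
  "delta_rot": [
    [0,0,0],
    [0,0,0]
  ]
}}

```text
time: 11.92
tcp_pos: [0.449, -0.1509, 0.2528]
tool_rot: [-3.139, -0.001, 1.599]
wrist_force: [-0.6, 0.2, -4.2]
finger_gap: 0.0472
grip_force: 35.0
```

```bash
python3 - <<'E'
from h import *
go([*box(-.30),.25],BY); go([*box(-.225),.25],BY);go([*box(-.225),.210],BY)
E
```

```text
offset [15.99  8.02  0.27] rot [-0.002 -0.001  0.079] rows 2.9
offset [23.47  8.61  0.28] rot [-0.002 -0.001  0.079] rows 4.0
offset [23.47  8.62  4.28] rot [-0.002 -0.001  0.079] rows 4.1
```

Call:
{"method": "move_arm", "body": {
  "offset": [
    [5,3,0.2],
    [10,6,0.2],
    [15,8.3,0.2],
    [18,8.3,0.2],
    [20,8.3,0.2]
  ],
  "delta_rot": [
    [0,0,0.08],
    [0,0,0.08],
    [0,0,0.08],
    [0,0,0.08],
    [0,0,0.08]
  ]
}}

```text
time: 12.55
tcp_pos: [0.5253, 0.0525, 0.2481]
tool_rot: [-3.134, 0.001, 1.52]
wrist_force: [-0.4, -0.4, -4.2]
finger_gap: 0.047
grip_force: 35.0
```

Call:
{"method": "move_arm", "body": {
  "offset": [
    [0,0,0],
    [0,0,0],
    [0,0,1],
    [0,0,2],
    [0,0,2]
  ],
  "delta_rot": [
    [0,0,0],
    [0,0,0],
    [0,0,0],
    [0,0,0],
    [0,0,0]
  ]
}}

```text
time: 13.18
tcp_pos: [0.5264, 0.0503, 0.2308]
tool_rot: [-3.138, 0.0, 1.518]
wrist_force: [-0.4, 0.4, -4.0]
finger_gap: 0.047
grip_force: 35.0
```

```bash
python3 - <<'E'
from h import *
go([*box(-.26),.214],BY);go([*box(-.215),.214],BY)
snap("wrist","w3.png")
E
```

```text
offset [0.08 0.03 1.68] rot [-0.003  0.    -0.002] rows 0.3
offset [4.58 0.03 1.67] rot [-0.003  0.    -0.002] rows 0.8
```

View pics/w3.png

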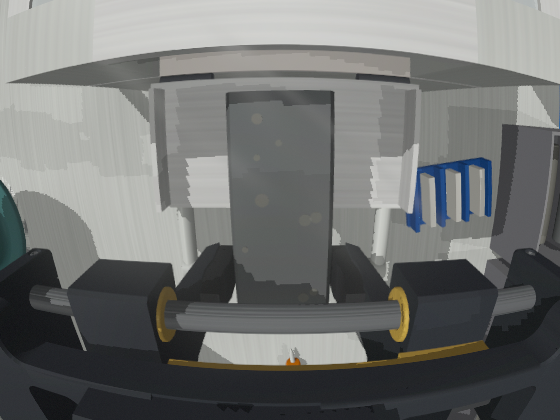

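The slab is held square and centred over the open shelf (front edge at row 92, lane columns 150-420).

Call:
{"method": "move_arm", "body": {
  "offset": [
    [0,0,0.8],
    [0,0,1.5],
    [2,0,1.5],
    [4,0,1.5],
    [4.5,0,1.5]
  ],
  "delta_rot": [
    [0,0,0],
    [0,0,0],
    [0,0,0],
    [0,0,0],
    [0,0,0]
  ]
}}

```text
time: 13.85
tcp_pos: [0.5301, 0.0973, 0.2178]
tool_rot: [3.141, 0.001, 1.521]
wrist_force: [0.1, -3.3, -4.5]
finger_gap: 0.0467
grip_force: 35.0
```

Call:
{"method": "move_arm", "body": {
  "offset": [
    [0,0,0],
    [0,0,0],
    [0,0,0.2]
  ],
  "delta_rot": [
    [0,0,0],
    [0,0,0],
    [0,0,0]
  ]
}}

```text
time: 14.22
tcp_pos: [0.5299, 0.0954, 0.2157]
tool_rot: [3.141, 0.0, 1.518]
wrist_force: [-0.1, -1.8, -3.7]
finger_gap: 0.047
grip_force: 35.0
```

Call:
{"method": "move_arm", "body": {
  "offset": [
    [0,0,0],
    [0,0,0],
    [0,0,0]
  ],
  "delta_rot": [
    [0,0,0],
    [0,0,0],
    [0,0,0]
  ],
  "grip": -0.45
}}

```text
time: 14.6
tcp_pos: [0.5303, 0.096, 0.2162]
tool_rot: [3.14, -0.001, 1.519]
wrist_force: [-0.5, -0.2, 0.1]
finger_gap: 0.0637
grip_force: 0.0
```

```bash
python3 - <<'E'
from h import *
print(arm.read_state()["tcp_pos"],box(-.215))
go([*box(-.30),.27],BY,.3);go([*box(-.30),.213],BY,.3);go([*box(-.185),.213],BY,.3)
E
```

```text
[0.5303 0.096  0.2162] [0.529  0.0961]
offset [-8.5  -0.12 -5.38] rot [ 0.001  0.299 -0.001] rows 1.6
offset [-8.5  -0.13  0.32] rot [ 0.001  0.299 -0.001] rows 1.6
offset [ 3.   -0.14  0.32] rot [ 0.001  0.299 -0.001] rows 1.6
```

Call:
{"method": "move_arm", "body": {
  "offset": [
    [0,0,-3],
    [0,0,-6],
    [-4,-0.1,-6],
    [-8,-0.1,-6],
    [-8.5,-0.1,-5.5]
  ],
  "delta_rot": [
    [0,0,0],
    [0,0,0],
    [0,0.15,0],
    [0,0.3,0],
    [0,0.3,0]
  ],
  "grip": -0.45
}}

```text
time: 15.22
tcp_pos: [0.5247, 0.0057, 0.2706]
tool_rot: [3.141, -0.3, 1.51]
wrist_force: [0.0, -0.3, -0.2]
finger_gap: 0.064
grip_force: 0.0
```

Call:
{"method": "move_arm", "body": {
  "offset": [
    [0,0,0],
    [0,0,0],
    [0,0,0],
    [0,0,0]
  ],
  "delta_rot": [
    [0,0,0],
    [0,0,0],
    [0,0,0],
    [0,0,0]
  ],
  "grip": 1,
  "newtons": 10
}}

```text
time: 15.72
tcp_pos: [0.5245, 0.0125, 0.2708]
tool_rot: [3.141, -0.3, 1.522]
wrist_force: [-0.4, -1.0, -0.4]
finger_gap: 0.0258
grip_force: 0.0
```

```bash
python3 - <<'E'
from h import *
print(arm.read_state()["tcp_pos"],arm.read_state()["finger_gap"])
go([*box(-.30),.215],BY,.3);go([*box(-.185),.215],BY,.3)
E
```

```text
[0.5245 0.0125 0.2708] 0.02578097087729948
offset [-1.77  0.02  5.29] rot [-0.     0.     0.002] rows 0.9
offset [9.21 0.04 8.69] rot [-0.     0.     0.002] rows 2.0
```

Call:
{"method": "move_arm", "body": {
  "offset": [
    [-1.8,0,2.5],
    [-1.8,0,5.3],
    [-1.8,0,5.3],
    [-0.8,0,5.6],
    [0.2,0,5.9]
  ],
  "delta_rot": [
    [0,0,0],
    [0,0,0],
    [0,0,0],
    [0,0,0],
    [0,0,0]
  ],
  "grip": 1,
  "newtons": 20
}}

```text
time: 16.35
tcp_pos: [0.5264, 0.031, 0.2164]
tool_rot: [3.139, -0.3, 1.52]
wrist_force: [-0.4, 0.3, -0.2]
finger_gap: 0.0003
grip_force: 0.0
```

Call:
{"method": "move_arm", "body": {
  "offset": [
    [1.8,0,0.6],
    [3.6,0,1.1],
    [5.4,0,1.7],
    [7.2,0,2.2],
    [9.0,0,2.8]
  ],
  "delta_rot": [
    [0,0,0],
    [0,0,0],
    [0,0,0],
    [0,0,0],
    [0,0,0]
  ]
}}

```text
time: 16.98
tcp_pos: [0.5309, 0.1255, 0.2156]
tool_rot: [3.139, -0.299, 1.52]
wrist_force: [0.9, -4.3, 3.7]
finger_gap: 0.0011
grip_force: 1.9
```

Call:
{"method": "move_arm", "body": {
  "offset": [
    [0,0,0],
    [0,0,0],
    [0,0,0]
  ],
  "delta_rot": [
    [0,0,0],
    [0,0,0],
    [0,0,0]
  ]
}}

```text
time: 17.35
tcp_pos: [0.53, 0.1243, 0.2142]
tool_rot: [-3.141, -0.3, 1.518]
wrist_force: [-0.2, 0.6, 0.8]
finger_gap: 0.0007
grip_force: 0.0
```

```bash
python3 - <<'E'
from h import *
print(arm.read_state()["tcp_pos"],box(-.185))
snap("wrist","w4.png")
E
```

```text
[0.53   0.1243 0.2142] [0.5305 0.126 ]
```

View pics/w4.png

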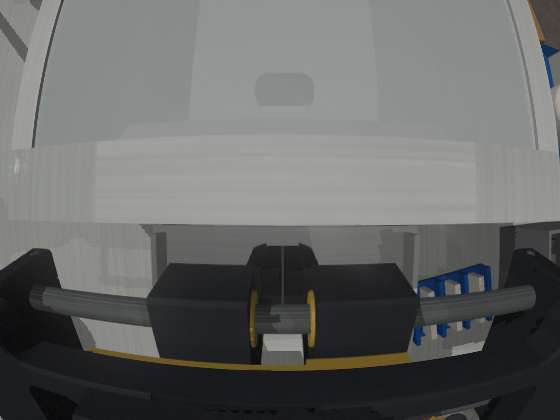

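The fingers are at the front face and the push force has dropped to zero. I'll retreat and check the inside of the box.

Call:
{"method": "move_arm", "body": {
  "offset": [
    [-4,0,-1.2],
    [-8,0,-2.4],
    [-11,0,-7],
    [-13,0,-13],
    [-17,0,-16]
  ],
  "delta_rot": [
    [0,0,0],
    [0,0,0],
    [0,-0.15,0],
    [0,-0.3,0],
    [0,-0.3,-0.18]
  ]
}}

```text
time: 18.02
tcp_pos: [0.5216, -0.0844, 0.3216]
tool_rot: [3.108, 0.006, 1.703]
wrist_force: [0.3, -0.3, -1.5]
finger_gap: 0.0005
grip_force: 0.0
```

```bash
python3 - <<'E'
from h import *
a=snap("top","t2.png",(20,140,220,280),4); st=arm.read_state(); print(st["tcp_pos"])
b=cv2.resize(snap("side","s2.png",(220,80,350,220),4),(520,560))
cv2.imwrite("pics/ts2.png",cv2.resize(np.hstack([a,b]),None,fx=.6,fy=.6))
slabs("pics/raw_t2.png")
go([.634,-.160,.10],1.98); go([.634,-.160,.005],1.98)
E
```

```text
[ 0.5209 -0.0904  0.3228]
blob [ 0.6123 -0.3294] yaw 1.482 len 0.12056097174766263 w 0.05017349423194554 area 693 px [367. 186.]
blob [ 0.5264 -0.5078] yaw 3.036 len 0.06607896775509811 w 0.04066434531654251 area 281 px [432. 215.]
blob [ 0.4835 -0.089 ] yaw 0.151 len 0.10557215655382977 w 0.09103518774809002 area 769 px [283. 234.]
blob [ 0.4419 -0.3714] yaw 1.951 len 0.12576002518340243 w 0.04627014807078449 area 736 px [385. 247.]
blob [ 0.3051 -0.2359] yaw 3.103 len 0.05142557249522867 w 0.04956401593701394 area 289 px [338. 298.]
blob [ 0.2959 -0.3388] yaw 1.171 len 0.059987517433483545 w 0.04621223461291011 area 311 px [376. 300.]
offset [-8.38  9.65 22.47] rot [ 0.031  0.012 -0.284] rows 4.1
offset [-8.31  9.34 31.96] rot [ 0.031  0.012 -0.284] rows 5.5
```

View pics/ts2.png

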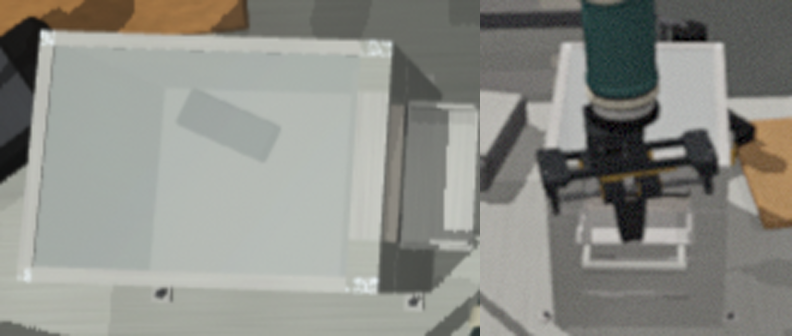

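Slab C lies inside the box, visible through the clear top at (228,125). Next is slab A.

Call:
{"method": "move_arm", "body": {
  "offset": [
    [-3,3,2],
    [-6,6,4],
    [-8.4,9.5,8],
    [-8.4,9.5,11],
    [-8.4,9.5,11]
  ],
  "delta_rot": [
    [0.03,0.01,-0.1],
    [0.03,0.01,-0.28],
    [0.03,0.01,-0.28],
    [0.03,0.01,-0.28],
    [0.03,0.01,-0.28]
  ],
  "grip": -1
}}

```text
time: 18.75
tcp_pos: [0.6245, -0.1558, 0.205]
tool_rot: [-3.131, -0.01, 1.974]
wrist_force: [0.4, 0.6, 0.6]
finger_gap: 0.0483
grip_force: 0.0
```

Call:
{"method": "move_arm", "body": {
  "offset": [
    [0,0,0],
    [0,0,0],
    [0,0,0]
  ],
  "delta_rot": [
    [0,0,0],
    [0,0,0],
    [0,0,0]
  ]
}}

```text
time: 19.12
tcp_pos: [0.6277, -0.1564, 0.2121]
tool_rot: [-3.141, -0.002, 1.976]
wrist_force: [-0.0, 0.5, 0.1]
finger_gap: 0.0782
grip_force: 0.0
```

```bash
cat >> h.py <<'E'
def wdet(raw,st,ths=(70,85,97)):
    im=cv2.imread(raw).astype(int); g=im.mean(2); sat=im.max(2)-im.min(2)
    for t in ths:
        m=((g<t)&(sat<16)).astype(np.uint8); m[240:]=0
        m=cv2.morphologyEx(m,cv2.MORPH_OPEN,np.ones((3,3))); n,l,s,c=cv2.connectedComponentsWithStats(m)
        for i in range(1,n):
            if s[i,4]<800: continue
            P=np.array([wrist_ray(q,.024,st)[:2] for q in np.argwhere(l==i)[:,::-1]]).astype(np.float32)
            r=cv2.minAreaRect(P*1000); b=cv2.boxPoints(r)/1000; e=sorted([b[1]-b[0],b[2]-b[1]],key=np.linalg.norm)
            L,W=np.linalg.norm(e[1]),np.linalg.norm(e[0])
            if .09<L<.15 and .035<W<.065: print(t,"slab",b.mean(0),"yaw",round(np.arctan2(e[1][1],e[1][0])%np.pi,3),"LW",L,W,"px",c[i])
def wlook(name):
    st=arm.read_state(); snap("wrist",name); print(st["tcp_pos"],st["tool_rot"]); wdet("pics/raw_"+name,st)
E
python3 - <<'E'
from h import *
wlook("w5.png")
go([.634,-.160,.005],1.98)
E
```

```text
[ 0.6277 -0.1564  0.2121] [-3.1406 -0.0017  1.9762]Traceback (most recent call last):
  File "<stdin>", line 2, in <module>
  File "h.py", line 63, in wlook
    st=arm.read_state(); snap("wrist",name); print(st["tcp_pos"],st["tool_rot"]); wdet("pics/raw_"+name,st)
                                                                                  ~~~~^^^^^^^^^^^^^^^^^^^^^
  File "h.py", line 58, in wdet
    P=np.array([wrist_ray(q,.024,st)[:2] for q in np.argwhere(l==i)[:,::-1]]).astype(np.float32)
                ~~~~~~~~~^^^^^^^^^^^
  File "h.py", line 14, in wrist_ray
    c=camera_info("wrist"); f=210/np.tan(np.radians(c["fov_y"]/2)); M=c["mount"]
ValueError: time passes only in moves, steps and waits
```

```bash
sed -i 's/^from cell import arm, grab_frame, camera_info/from cell import arm, grab_frame\nimport cell, functools\ncamera_info=functools.lru_cache(None)(cell.camera_info)/; s/for q in np.argwhere(l==i)\[:,::-1\]\]).astype/for q in cv2.findContours((l==i).astype(np.uint8),0,1)[0][0][:,0]]).astype/' h.py
python3 - <<'E'
from h import *
st=arm.read_state(); print(st["time"],st["tcp_pos"]); wdet("pics/raw_w5.png",st)
go([.634,-.160,.005],1.98)
E
```

```text
19.175 [ 0.6276 -0.1564  0.2118]
70 slab [ 0.2942 -0.3356] yaw 0.74 LW 0.101585716 0.049752142 px [ 17.637  209.4648]
85 slab [ 0.3007 -0.2388] yaw 0.414 LW 0.10338833 0.05158469 px [ 30.8935 143.1841]
85 slab [ 0.2893 -0.3404] yaw 0.731 LW 0.11528702 0.049945608 px [ 16.7987 210.4017]
97 slab [ 0.2895 -0.3403] yaw 0.729 LW 0.11559901 0.049978536 px [ 16.8788 210.3815]
offset [-0.63  0.48 20.68] rot [-0.002 -0.002 -0.004] rows 3.3
```

View pics/w5.png

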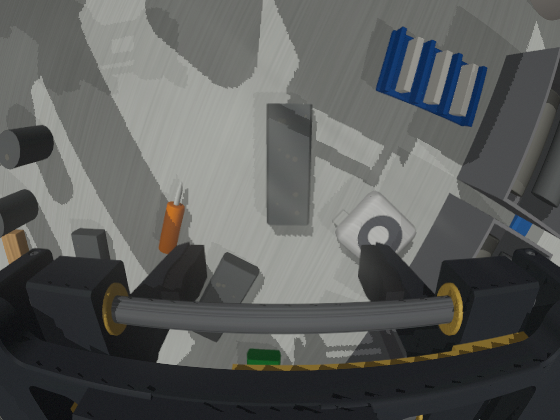

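Slab A has corners (268,104), (311,104), (311,225) and (267,222). The tape case is just right of it at (375,233).

```bash
python3 - <<'E'
from h import *
st=arm.read_state()
p,y=wslab([(268,104),(311,104),(311,225),(267,222)],st)
for q in [(335,226),(380,190),(415,233),(372,262)]:
    w=wrist_ray(q,.03,st)[:2]-p; print("tape corner along",w@[np.cos(y),np.sin(y)],"across",w@[np.sin(y),-np.cos(y)])
g=p-.02*np.array([np.cos(y),np.sin(y)]); print(g); go([*g,.006],y)
E
```

```text
wslab [ 0.6285 -0.1391] yaw 1.9761114237858952 len 0.12773452656735904
tape corner along -0.06474216279186301 across 0.04972577390187374
tape corner along -0.02428708384296268 across 0.09719216626697401
tape corner along -0.07459243846786147 across 0.14496117147525373
tape corner along -0.10957919194313775 across 0.0960089896046708
[ 0.6363 -0.1575]
offset [-0.49  0.8  20.58] rot [-0.002 -0.002  0.   ] rows 3.3
```

Call:
{"method": "move_arm", "body": {
  "offset": [
    [-0.5,0.8,6],
    [-0.5,0.8,12],
    [-0.5,0.8,18],
    [-0.5,0.8,20.4],
    [-0.5,0.8,20.4]
  ],
  "delta_rot": [
    [0,0,0],
    [0,0,0],
    [0,0,0],
    [0,0,0],
    [0,0,0]
  ]
}}

```text
time: 19.8
tcp_pos: [0.6346, -0.1571, 0.0046]
tool_rot: [-3.136, -0.005, 1.976]
wrist_force: [-0.1, -0.6, 0.5]
finger_gap: 0.0879
grip_force: 0.0
```

Call:
{"method": "move_arm", "body": {
  "offset": [
    [0,0,0],
    [0,0,0],
    [0,0,0],
    [0,0,0],
    [0,0,0]
  ],
  "delta_rot": [
    [0,0,0],
    [0,0,0],
    [0,0,0],
    [0,0,0],
    [0,0,0]
  ],
  "grip": 1,
  "newtons": 35
}}

```text
time: 20.42
tcp_pos: [0.6354, -0.1576, 0.0065]
tool_rot: [-3.138, -0.003, 1.976]
wrist_force: [-1.5, -0.6, 2.8]
finger_gap: 0.047
grip_force: 35.0
```

Call:
{"method": "move_arm", "body": {
  "offset": [
    [0,0,-6],
    [0,0,-12],
    [0,0,-18],
    [0,0,-24],
    [0,0,-25]
  ],
  "delta_rot": [
    [0,0,0],
    [0,0,0],
    [0,0,0],
    [0,0,0],
    [0,0,0]
  ]
}}

```text
time: 21.05
tcp_pos: [0.6391, -0.1586, 0.2614]
tool_rot: [3.138, 0.002, 1.976]
wrist_force: [0.5, -0.9, -4.4]
finger_gap: 0.0472
grip_force: 35.0
```

Call:
{"method": "move_arm", "body": {
  "offset": [
    [0,0,0],
    [0,0,0]
  ],
  "delta_rot": [
    [0,0,0],
    [0,0,0]
  ]
}}

```text
time: 21.3
tcp_pos: [0.6346, -0.1573, 0.2515]
tool_rot: [-3.133, -0.008, 1.976]
wrist_force: [-0.3, 1.0, -5.7]
finger_gap: 0.0471
grip_force: 35.0
```

```bash
python3 - <<'E'
from h import *
go([*box(-.275),.25],BY)
E
```

```text
offset [22.06 -2.35  0.35] rot [-0.011 -0.006  0.457] rows 3.6
```

Call:
{"method": "move_arm", "body": {
  "offset": [
    [5,0,0],
    [10,-1,0],
    [15,-2,0],
    [20,-2.3,0],
    [22,-2.3,0]
  ],
  "delta_rot": [
    [0,0,0.15],
    [0,0,0.3],
    [0,0,0.457],
    [0,0,0.457],
    [0,0,0.457]
  ]
}}

```text
time: 21.92
tcp_pos: [0.5257, 0.0371, 0.2536]
tool_rot: [-3.131, -0.002, 1.521]
wrist_force: [0.8, 0.1, -4.3]
finger_gap: 0.0476
grip_force: 35.0
```

Call:
{"method": "move_arm", "body": {
  "offset": [
    [0,0,0],
    [0,0,1],
    [0,0,2],
    [0,0,2],
    [0,0,2]
  ],
  "delta_rot": [
    [0,0,0],
    [0,0,0],
    [0,0,0],
    [0,0,0],
    [0,0,0]
  ]
}}

```text
time: 22.55
tcp_pos: [0.5288, 0.0347, 0.2366]
tool_rot: [-3.136, -0.002, 1.518]
wrist_force: [0.0, -0.1, -5.0]
finger_gap: 0.0469
grip_force: 35.0
```

```bash
python3 - <<'E'
from h import *
go([*box(-.275),.2115],BY);go([*box(-.225),.2115],BY)
E
```

```text
offset [ 0.13 -0.28  2.51] rot [-0.005 -0.002 -0.001] rows 0.4
offset [ 5.13 -0.29  2.52] rot [-0.005 -0.002 -0.001] rows 0.9
```

Call:
{"method": "move_arm", "body": {
  "offset": [
    [0,-0.3,1.2],
    [0,-0.3,2.3],
    [1,-0.3,2.4],
    [3,-0.3,2.4],
    [5.1,-0.3,2.4]
  ],
  "delta_rot": [
    [0,0,0],
    [0,0,0],
    [0,0,0],
    [0,0,0],
    [0,0,0]
  ]
}}

```text
time: 23.18
tcp_pos: [0.5285, 0.0879, 0.2135]
tool_rot: [-3.138, -0.002, 1.519]
wrist_force: [0.6, -1.7, -4.8]
finger_gap: 0.047
grip_force: 35.0
```

Call:
{"method": "move_arm", "body": {
  "offset": [
    [0,0,0],
    [0,0,0],
    [0,0,0]
  ],
  "delta_rot": [
    [0,0,0],
    [0,0,0],
    [0,0,0]
  ]
}}

```text
time: 23.55
tcp_pos: [0.5283, 0.0859, 0.2132]
tool_rot: [-3.137, -0.001, 1.519]
wrist_force: [2.0, -1.0, -4.5]
finger_gap: 0.047
grip_force: 35.0
```

Call:
{"method": "move_arm", "body": {
  "offset": [
    [0,0,0],
    [0,0,0],
    [0,0,0]
  ],
  "delta_rot": [
    [0,0,0],
    [0,0,0],
    [0,0,0]
  ],
  "grip": -0.45
}}

```text
time: 23.92
tcp_pos: [0.5285, 0.0863, 0.2137]
tool_rot: [-3.138, -0.002, 1.519]
wrist_force: [-0.4, 0.1, -0.5]
finger_gap: 0.0638
grip_force: 0.0
```

Call:
{"method": "move_arm", "body": {
  "offset": [
    [0,0,-3],
    [0,0,-6],
    [-4,0,-6],
    [-8,0,-6],
    [-9.5,0,-6]
  ],
  "delta_rot": [
    [0,0,0],
    [0,0,0],
    [0,0.15,0],
    [0,0.3,0],
    [0,0.3,0]
  ]
}}

```text
time: 24.55
tcp_pos: [0.5232, -0.013, 0.2725]
tool_rot: [-3.136, -0.302, 1.511]
wrist_force: [-0.4, 0.4, 0.4]
finger_gap: 0.0636
grip_force: 0.0
```

Call:
{"method": "move_arm", "body": {
  "offset": [
    [0,0,0],
    [0,0,0],
    [0,0,0],
    [0,0,0]
  ],
  "delta_rot": [
    [0,0,0],
    [0,0,0],
    [0,0,0],
    [0,0,0]
  ],
  "grip": 1,
  "newtons": 20
}}

```text
time: 25.05
tcp_pos: [0.5235, -0.0072, 0.273]
tool_rot: [-3.137, -0.302, 1.52]
wrist_force: [0.0, -0.3, -0.2]
finger_gap: 0.0257
grip_force: 0.0
```

```bash
python3 - <<'E'
from h import *
print(arm.read_state()["tcp_pos"])
go([*box(-.32),.215],BY,.3);go([*box(-.183),.215],BY,.3)
E
```

```text
[ 0.5235 -0.0072  0.273 ]
offset [-1.87  0.04  5.49] rot [-0.005 -0.002  0.001] rows 0.9
offset [11.21  0.07  9.56] rot [-0.005 -0.002  0.001] rows 2.4
```

Call:
{"method": "move_arm", "body": {
  "offset": [
    [-1.9,0,2.5],
    [-1.9,0,5.4],
    [-1.9,0,5.4],
    [-0.4,0,5.9],
    [1.1,0,6.3]
  ],
  "delta_rot": [
    [0,0,0],
    [0,0,0],
    [0,0,0],
    [0,0,0],
    [0,0,0]
  ]
}}

```text
time: 25.68
tcp_pos: [0.5257, 0.0216, 0.2176]
tool_rot: [-3.139, -0.302, 1.518]
wrist_force: [-0.4, 0.3, -0.1]
finger_gap: 0.0005
grip_force: 0.0
```

Call:
{"method": "move_arm", "body": {
  "offset": [
    [2,0,0.7],
    [4,0,1.3],
    [6,0,2],
    [8,0,2.6],
    [10.1,0,3.2]
  ],
  "delta_rot": [
    [0,0,0],
    [0,0,0],
    [0,0,0],
    [0,0,0],
    [0,0,0]
  ]
}}

```text
time: 26.3
tcp_pos: [0.5317, 0.1271, 0.218]
tool_rot: [3.142, -0.301, 1.519]
wrist_force: [-0.1, -1.5, 2.2]
finger_gap: 0.0005
grip_force: 1.2
```

Call:
{"method": "move_arm", "body": {
  "offset": [
    [0,0,0],
    [0,0,0],
    [0,0,0]
  ],
  "delta_rot": [
    [0,0,0],
    [0,0,0],
    [0,0,0]
  ]
}}

```text
time: 26.68
tcp_pos: [0.5301, 0.126, 0.2153]
tool_rot: [-3.136, -0.302, 1.517]
wrist_force: [-0.6, 0.2, -0.2]
finger_gap: 0.0004
grip_force: 0.0
```

Call:
{"method": "move_arm", "body": {
  "offset": [
    [-4,0,-1.2],
    [-8,0,-2.4],
    [-11,0,-7],
    [-13,0,-13],
    [-17,0,-16]
  ],
  "delta_rot": [
    [0,0,0],
    [0,0,0],
    [0,-0.15,0],
    [0,-0.3,0],
    [0,-0.3,0]
  ],
  "grip": -1
}}

```text
time: 27.3
tcp_pos: [0.5217, -0.0828, 0.322]
tool_rot: [3.14, 0.0, 1.523]
wrist_force: [1.2, -0.8, -0.5]
finger_gap: 0.0483
grip_force: 0.0
```

```bash
python3 - <<'E'
from h import *
import h
a=snap("top","t3.png",(20,140,220,280),4)
for h.TH in (85,95): slabs("pics/raw_t3.png")
st=arm.read_state(); print(st["tcp_pos"])
E
```

```text
blob [ 0.6123 -0.3294] yaw 1.482 len 0.12056097174766263 w 0.05017349423194554 area 688 px [367. 186.]
blob [ 0.5264 -0.5078] yaw 3.034 len 0.06613802299025243 w 0.040596418338435074 area 274 px [432. 215.]
blob [ 0.4875 -0.0843] yaw 3.116 len 0.1036555744066119 w 0.0928977574582626 area 1038 px [282. 232.]
blob [ 0.4421 -0.3713] yaw 1.951 len 0.12576002518340243 w 0.04591015740349966 area 732 px [385. 247.]
blob [ 0.3051 -0.2359] yaw 3.103 len 0.05142557249522867 w 0.04956401593701394 area 285 px [338. 298.]
blob [ 0.2961 -0.3384] yaw 1.171 len 0.058982030280246144 w 0.046212234525668715 area 303 px [375. 300.]
blob [ 0.768  -0.3787] yaw 1.546 len 0.08033078529670963 w 0.07361718334157903 area 439 px [382. 132.]
blob [ 0.6053 -0.3288] yaw 1.475 len 0.12233719942432782 w 0.0655737756998179 area 783 px [367. 189.]
blob [ 0.5211 -0.51  ] yaw 0.061 len 0.07575982348842515 w 0.04814617206936051 area 367 px [433. 217.]
blob [ 0.4875 -0.0843] yaw 3.116 len 0.1036555744066119 w 0.0928977574582626 area 1073 px [282. 232.]
blob [ 0.4409 -0.3682] yaw 1.961 len 0.1339999761214584 w 0.04757163301573775 area 793 px [384. 247.]
blob [ 0.2798 -0.2307] yaw 2.908 len 0.10457319988039461 w 0.0548720037731922 area 612 px [336. 307.]
blob [ 0.2961 -0.339 ] yaw 1.087 len 0.05934615079475532 w 0.04781792130366705 area 335 px [376. 300.]
[ 0.5215 -0.0889  0.3231]
```

View pics/t3.png

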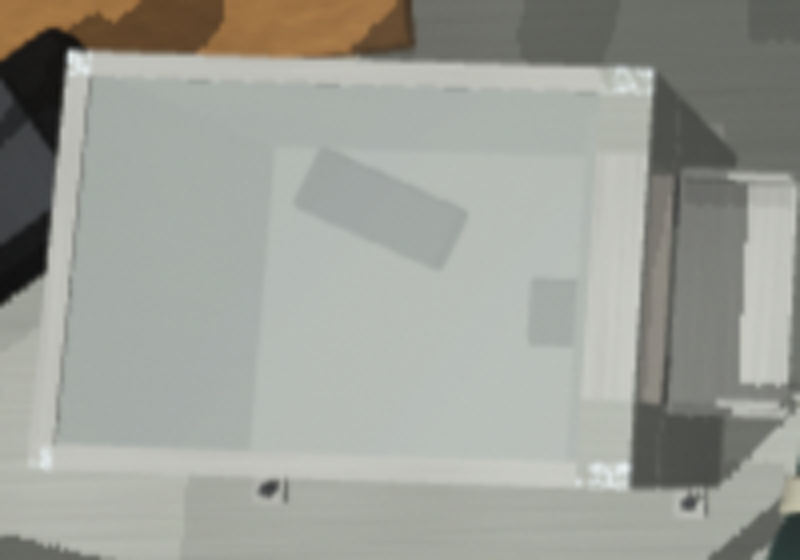

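Slab C is inside, and part of slab A shows at (553,312), probably resting on the chute. I'll compute how far in it is.

```bash
python3 - <<'E'
from h import *
c,s=np.cos(BY),np.sin(BY)
for z in (.01,.05,.1,.15,.2):
    d=ray("top",(20+530/4,140+312/4),z)[:2]-BX; d2=ray("top",(20+577/4,140+312/4),z)[:2]-BX
    print(z,"front end box x",c*d[0]+s*d[1],"lintel-hidden limit",c*d2[0]+s*d2[1])
a=cv2.imread("pics/raw_t3.png").astype(int); snap("top","t4.png"); b=cv2.imread("pics/raw_t4.png").astype(int)
print("diff in box",np.abs(a-b)[160:255,50:165].mean(), np.abs(a-b)[160:255,50:165].max())
st=arm.read_state(); print(st["tcp_pos"])
p=np.array([.6125,-.330]);y=1.468; g=p-.02*np.array([np.cos(y),np.sin(y)]); go([*g,.2],y)
E
```

```text
0.01 front end box x -0.02804099457907477 lintel-hidden limit -0.061670796553457426
0.05 front end box x -0.03998285114598039 lintel-hidden limit -0.07254472145305202
0.1 front end box x -0.05491017185461245 lintel-hidden limit -0.08613712757754532
0.15 front end box x -0.06983749256324445 lintel-hidden limit -0.09972953370203846
0.2 front end box x -0.08476481327187652 lintel-hidden limit -0.1133219398265317
diff in box 0.4192829900839054 2
[ 0.5211 -0.0867  0.3211]
offset [-25.78  10.35  12.14] rot [0.001 0.001 0.048] rows 4.9
```

```bash
python3 - <<'E'
from h import *
go([*box(-.11),.40],BY)
E
```

```text
offset [28.79 -0.25 -7.92] rot [ 0.001  0.001 -0.003] rows 4.8
```

Call:
{"method": "move_arm", "body": {
  "offset": [
    [1,0,-6],
    [7,0,-8],
    [13,0,-8],
    [19,0,-8],
    [25,0,-8]
  ],
  "delta_rot": [
    [0,0,0],
    [0,0,0],
    [0,0,0],
    [0,0,0],
    [0,0,0]
  ]
}}

```text
time: 28.02
tcp_pos: [0.5327, 0.168, 0.3972]
tool_rot: [-3.135, -0.002, 1.518]
wrist_force: [0.5, 0.3, -0.6]
finger_gap: 0.0881
grip_force: 0.0
```

Call:
{"method": "move_arm", "body": {
  "offset": [
    [3.8,0,0],
    [3.8,0,0],
    [3.8,0,0]
  ],
  "delta_rot": [
    [0,0,0],
    [0,0,0],
    [0,0,0]
  ]
}}

```text
time: 28.4
tcp_pos: [0.5349, 0.2036, 0.3973]
tool_rot: [-3.135, -0.001, 1.519]
wrist_force: [-1.1, 0.2, 0.7]
finger_gap: 0.0881
grip_force: 0.0
```

```bash
python3 - <<'E'
from h import *
a=snap("wrist","w6.png"); s=snap("side","s6.png",(245,140,325,220),5)
cv2.imwrite("pics/ws6.png",cv2.resize(np.hstack([a,cv2.resize(s,(420,420))]),(800,343)))
E
```

```text
(no output)
```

View pics/ws6.png

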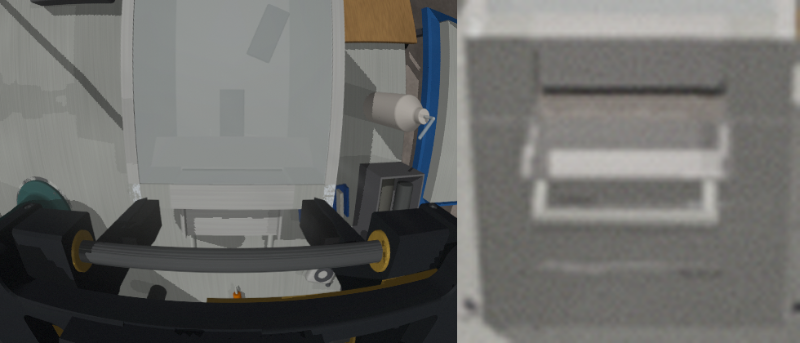

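```bash
python3 - <<'E'
from h import *
st=arm.read_state(); c,s=np.cos(BY),np.sin(BY)
def bx(p): d=p[:2]-BX; return np.round([c*d[0]+s*d[1],-s*d[0]+c*d[1]],3)
for uv in [(284,110),(270,168),(298,168),(284,205),(284,223)]:
    print(uv,[(z,*bx(wrist_ray(uv,z,st))) for z in (.024,.1,.15,.2,.257)])
for z in (.024,.1,.15): print("widths",z,wrist_ray((270,112),z,st)[0]-wrist_ray((299,112),z,st)[0])
im=cv2.imread("pics/raw_w6.png"); print(im[100:215:5,284].mean(1)); print(im[100:215:5,230].mean(1))
E
```

```text
(284, 110) [(0.024, np.float64(-0.034), np.float64(-0.003)), (0.1, np.float64(-0.034), np.float64(-0.003)), (0.15, np.float64(-0.035), np.float64(-0.003)), (0.2, np.float64(-0.035), np.float64(-0.003)), (0.257, np.float64(-0.035), np.float64(-0.003))]
(270, 168) [(0.024, np.float64(-0.128), np.float64(0.02)), (0.1, np.float64(-0.114), np.float64(0.017)), (0.15, np.float64(-0.105), np.float64(0.015)), (0.2, np.float64(-0.097), np.float64(0.013)), (0.257, np.float64(-0.086), np.float64(0.01))]
(298, 168) [(0.024, np.float64(-0.128), np.float64(-0.025)), (0.1, np.float64(-0.114), np.float64(-0.022)), (0.15, np.float64(-0.106), np.float64(-0.02)), (0.2, np.float64(-0.097), np.float64(-0.017)), (0.257, np.float64(-0.087), np.float64(-0.015))]
(284, 205) [(0.024, np.float64(-0.191), np.float64(-0.002)), (0.1, np.float64(-0.168), np.float64(-0.002)), (0.15, np.float64(-0.153), np.float64(-0.002)), (0.2, np.float64(-0.138), np.float64(-0.002)), (0.257, np.float64(-0.121), np.float64(-0.002))]
(284, 223) [(0.024, np.float64(-0.222), np.float64(-0.002)), (0.1, np.float64(-0.195), np.float64(-0.002)), (0.15, np.float64(-0.177), np.float64(-0.002)), (0.2, np.float64(-0.159), np.float64(-0.002)), (0.257, np.float64(-0.139), np.float64(-0.002))]
widths 0.024 -0.045710424069641875
widths 0.1 -0.03902848015165683
widths 0.15 -0.03463246441614043
[147.     146.     134.     134.6667 135.     134.6667 135.     135.
 134.3333 134.6667 135.     134.3333 134.3333 134.6667 141.     140.6667
 140.3333 140.3333 139.     141.3333 140.3333 142.3333 136.3333]
[146.     145.6667 145.3333 146.3333 145.6667 145.     145.     145.3333
 144.3333 143.3333 144.3333 143.6667 142.6667 144.     140.3333 140.6667
 140.3333 140.3333 141.     139.6667 140.3333 142.3333 136.6667]
```

Both cameras agree that slab A lies flat on the box floor, with its far end at x = -0.034. The flap is shut. Next is slab B.

```bash
python3 - <<'E'
from h import *
snap("top","t5.png"); slabs("pics/raw_t5.png")
p=np.array([.6125,-.330]);y=1.468; g=p-.02*np.array([np.cos(y),np.sin(y)]); go([*g,.2],y)
E
```

```text
blob [ 0.614  -0.3302] yaw 1.486 len 0.11798479234350573 w 0.046198244267128645 area 577 px [367. 186.]
blob [ 0.526 -0.507] yaw 3.08 len 0.06480039568307294 w 0.039183467749958394 area 277 px [432. 216.]
blob [ 0.4405 -0.3719] yaw 1.958 len 0.12578017489631088 w 0.04916359022617902 area 780 px [385. 247.]
blob [ 0.3043 -0.2362] yaw 1.089 len 0.05607779381283951 w 0.0501792381375082 area 320 px [338. 298.]
blob [ 0.2959 -0.3388] yaw 1.171 len 0.059987517433483545 w 0.04621223461291011 area 309 px [376. 300.]
offset [-54.82  10.57  19.68] rot [-0.005 -0.001  0.049] rows 9.5
```

Call:
{"method": "move_arm", "body": {
  "offset": [
    [-6,1,0],
    [-12,2,0],
    [-18,3,0],
    [-24,4,0],
    [-30,6,2]
  ],
  "delta_rot": [
    [0,0,0.05],
    [0,0,0.05],
    [0,0,0.05],
    [0,0,0.05],
    [0,0,0.05]
  ]
}}

```text
time: 29.18
tcp_pos: [0.5787, -0.0984, 0.3811]
tool_rot: [3.141, -0.001, 1.467]
wrist_force: [0.6, 0.8, -0.5]
finger_gap: 0.0882
grip_force: 0.0
```

Call:
{"method": "move_arm", "body": {
  "offset": [
    [-6,1,2],
    [-12,2,4],
    [-18,4,8],
    [-23,4.5,12],
    [-24.5,4.5,17]
  ],
  "delta_rot": [
    [0,0,0],
    [0,0,0],
    [0,0,0],
    [0,0,0],
    [0,0,0]
  ]
}}

```text
time: 29.8
tcp_pos: [0.5978, -0.3461, 0.2125]
tool_rot: [-3.141, 0.001, 1.465]
wrist_force: [0.5, 0.5, 0.4]
finger_gap: 0.088
grip_force: 0.0
```

Call:
{"method": "move_arm", "body": {
  "offset": [
    [0,0,0],
    [0,0,0],
    [0,0,0]
  ],
  "delta_rot": [
    [0,0,0],
    [0,0,0],
    [0,0,0]
  ]
}}

```text
time: 30.18
tcp_pos: [0.5993, -0.3412, 0.2153]
tool_rot: [3.141, 0.001, 1.47]
wrist_force: [-0.7, -0.2, 0.7]
finger_gap: 0.0878
grip_force: 0.0
```

```bash
python3 - <<'E'
from h import *
wlook("w7.png")
p=np.array([.6135,-.330]);y=1.473; g=p-.02*np.array([np.cos(y),np.sin(y)]); go([*g,.006],y)
E
```

```text
[ 0.5993 -0.3412  0.2153] [3.1415 0.0006 1.4699]
85 slab [ 0.2939 -0.2347] yaw 2.957 LW 0.111394964 0.054441623 px [ 35.9348 125.7301]
85 slab [ 0.4598 -0.3503] yaw 2.313 LW 0.10806646 0.04277005 px [155.1291 197.0574]
85 slab [ 0.2787 -0.3396] yaw 0.136 LW 0.12490057 0.052345816 px [ 45.8815 202.6652]
97 slab [ 0.293  -0.2342] yaw 2.959 LW 0.11336072 0.055042002 px [ 36.1289 126.115 ]
97 slab [ 0.6167 -0.3314] yaw 1.474 LW 0.11901358 0.047905616 px [296.9554 168.2497]
97 slab [ 0.4455 -0.3625] yaw 1.96 LW 0.10041113 0.052784927 px [149.5863 206.6929]
97 slab [ 0.2783 -0.3397] yaw 0.176 LW 0.12687698 0.054417662 px [ 44.0626 205.0915]
offset [-0.74  1.31 20.92] rot [ 0.     0.001 -0.003] rows 3.4
```

Call:
{"method": "move_arm", "body": {
  "offset": [
    [-0.8,1.5,6],
    [-0.8,1.5,12],
    [-0.8,1.5,18],
    [-0.8,1.5,20.8],
    [-0.8,1.5,20.8]
  ],
  "delta_rot": [
    [0,0,0],
    [0,0,0],
    [0,0,0],
    [0,0,0],
    [0,0,0]
  ]
}}

```text
time: 30.85
tcp_pos: [0.612, -0.3497, 0.0041]
tool_rot: [-3.138, -0.001, 1.471]
wrist_force: [0.5, 0.5, -0.1]
finger_gap: 0.0878
grip_force: 0.0
```

Call:
{"method": "move_arm", "body": {
  "offset": [
    [0,0,0],
    [0,0,0],
    [0,0,0],
    [0,0,0],
    [0,0,0]
  ],
  "delta_rot": [
    [0,0,0],
    [0,0,0],
    [0,0,0],
    [0,0,0],
    [0,0,0]
  ],
  "grip": 1,
  "newtons": 35
}}

```text
time: 31.48
tcp_pos: [0.6117, -0.3507, 0.004]
tool_rot: [-3.139, -0.001, 1.469]
wrist_force: [2.2, 0.8, 1.2]
finger_gap: 0.0471
grip_force: 34.9
```

Call:
{"method": "move_arm", "body": {
  "offset": [
    [0,0,-6],
    [0,0,-12],
    [0,0,-18],
    [0,0,-24],
    [0,0,-25]
  ],
  "delta_rot": [
    [0,0,0],
    [0,0,0],
    [0,0,0],
    [0,0,0],
    [0,0,0]
  ]
}}

```text
time: 32.1
tcp_pos: [0.6139, -0.3522, 0.2593]
tool_rot: [3.139, 0.003, 1.469]
wrist_force: [-0.1, 0.3, -3.5]
finger_gap: 0.047
grip_force: 34.9
```

Call:
{"method": "move_arm", "body": {
  "offset": [
    [0,0,0],
    [0,0,0]
  ],
  "delta_rot": [
    [0,0,0],
    [0,0,0]
  ]
}}

```text
time: 32.35
tcp_pos: [0.6102, -0.3498, 0.2489]
tool_rot: [-3.13, -0.004, 1.469]
wrist_force: [-0.0, -0.1, -3.6]
finger_gap: 0.0472
grip_force: 34.9
```

```bash
python3 - <<'E'
from h import *
go([*box(-.275),.25],BY)
E
```

```text
offset [ 37.54 -12.3    0.2 ] rot [-0.011 -0.005 -0.05 ] rows 6.3
```

Call:
{"method": "move_arm", "body": {
  "offset": [
    [5.8,-2,0],
    [11.5,-4,0],
    [17,-6,0],
    [22.5,-8,0],
    [28,-10,0]
  ],
  "delta_rot": [
    [0,0,-0.05],
    [0,0,-0.05],
    [0,0,-0.05],
    [0,0,-0.05],
    [0,0,-0.05]
  ]
}}

```text
time: 32.98
tcp_pos: [0.5385, -0.0602, 0.2509]
tool_rot: [-3.131, -0.002, 1.519]
wrist_force: [0.6, 1.1, -3.1]
finger_gap: 0.0475
grip_force: 34.9
```

Call:
{"method": "move_arm", "body": {
  "offset": [
    [4.5,-1.4,0],
    [8.5,-2.3,0],
    [9.6,-2.8,0],
    [9.6,-2.8,1],
    [9.6,-2.8,2]
  ],
  "delta_rot": [
    [0,0,0],
    [0,0,0],
    [0,0,0],
    [0,0,0],
    [0,0,0]
  ]
}}

```text
time: 33.6
tcp_pos: [0.5175, 0.0342, 0.2328]
tool_rot: [-3.135, -0.001, 1.518]
wrist_force: [0.3, -0.8, -3.7]
finger_gap: 0.047
grip_force: 34.9
```

Call:
{"method": "move_arm", "body": {
  "offset": [
    [0,0,0],
    [0,0,0],
    [0,0,0]
  ],
  "delta_rot": [
    [0,0,0],
    [0,0,0],
    [0,0,0]
  ]
}}

```text
time: 33.98
tcp_pos: [0.5183, 0.0348, 0.2351]
tool_rot: [-3.138, -0.002, 1.518]
wrist_force: [0.0, -0.9, -4.1]
finger_gap: 0.0468
grip_force: 34.9
```

```bash
python3 - <<'E'
from h import *
go([*box(-.275),.2095],BY);go([*box(-.225),.2095],BY)
E
```

```text
offset [0.17 0.76 2.55] rot [-0.004 -0.002 -0.001] rows 0.4
offset [5.17 0.76 2.56] rot [-0.004 -0.002 -0.001] rows 0.9
```

Call:
{"method": "move_arm", "body": {
  "offset": [
    [0,0.8,1.2],
    [0,0.8,2.4],
    [1,0.8,2.5],
    [3,0.8,2.5],
    [5.1,0.8,2.5]
  ],
  "delta_rot": [
    [0,0,0],
    [0,0,0],
    [0,0,0],
    [0,0,0],
    [0,0,0]
  ]
}}

```text
time: 34.6
tcp_pos: [0.5285, 0.0876, 0.2101]
tool_rot: [-3.137, -0.002, 1.519]
wrist_force: [0.3, -0.2, -3.6]
finger_gap: 0.047
grip_force: 34.9
```

Call:
{"method": "move_arm", "body": {
  "offset": [
    [0,0,0],
    [0,0,0],
    [0,0,0]
  ],
  "delta_rot": [
    [0,0,0],
    [0,0,0],
    [0,0,0]
  ]
}}

```text
time: 34.98
tcp_pos: [0.5283, 0.0858, 0.2098]
tool_rot: [-3.137, -0.002, 1.519]
wrist_force: [-0.4, 0.3, -4.2]
finger_gap: 0.0474
grip_force: 34.9
```

Call:
{"method": "move_arm", "body": {
  "offset": [
    [0,0,0],
    [0,0,0],
    [0,0,0]
  ],
  "delta_rot": [
    [0,0,0],
    [0,0,0],
    [0,0,0]
  ],
  "grip": -0.45
}}

```text
time: 35.35
tcp_pos: [0.5288, 0.0856, 0.2103]
tool_rot: [-3.138, -0.002, 1.519]
wrist_force: [1.1, -0.4, -0.2]
finger_gap: 0.0639
grip_force: 0.0
```

Call:
{"method": "move_arm", "body": {
  "offset": [
    [0,0,-3],
    [0,0,-6],
    [-4,0,-6],
    [-8,0,-6],
    [-9.5,0,-6]
  ],
  "delta_rot": [
    [0,0,0],
    [0,0,0],
    [0,0.15,0],
    [0,0.3,0],
    [0,0.3,0]
  ]
}}

```text
time: 35.98
tcp_pos: [0.5234, -0.0136, 0.2692]
tool_rot: [-3.136, -0.302, 1.511]
wrist_force: [0.2, 0.7, 0.7]
finger_gap: 0.0638
grip_force: 0.0
```

Call:
{"method": "move_arm", "body": {
  "offset": [
    [0,0,0],
    [0,0,0],
    [0,0,0],
    [0,0,0]
  ],
  "delta_rot": [
    [0,0,0],
    [0,0,0],
    [0,0,0],
    [0,0,0]
  ],
  "grip": 1,
  "newtons": 20
}}

```text
time: 36.48
tcp_pos: [0.5237, -0.0077, 0.2696]
tool_rot: [-3.137, -0.302, 1.52]
wrist_force: [-0.9, -0.2, 0.3]
finger_gap: 0.0261
grip_force: 0.0
```

```bash
python3 - <<'E'
from h import *
print(arm.read_state()["tcp_pos"])
go([*box(-.32),.215],BY,.3);go([*box(-.183),.215],BY,.3)
E
```

```text
[ 0.5237 -0.0077  0.2696]
offset [-1.73  0.02  5.18] rot [-0.005 -0.002  0.001] rows 0.9
offset [11.36  0.05  9.25] rot [-0.005 -0.002  0.001] rows 2.3
```

Call:
{"method": "move_arm", "body": {
  "offset": [
    [-1.8,0,2.5],
    [-1.8,0,5.1],
    [-1.8,0,5.1],
    [-0.3,0,5.6],
    [1.2,0,6.0]
  ],
  "delta_rot": [
    [0,0,0],
    [0,0,0],
    [0,0,0],
    [0,0,0],
    [0,0,0]
  ]
}}

```text
time: 37.1
tcp_pos: [0.5258, 0.0212, 0.2173]
tool_rot: [-3.139, -0.302, 1.518]
wrist_force: [1.2, 0.8, 0.1]
finger_gap: 0.0006
grip_force: 0.0
```

Call:
{"method": "move_arm", "body": {
  "offset": [
    [2,0,0.7],
    [4,0,1.3],
    [6,0,2],
    [8,0,2.6],
    [10.2,0,3.2]
  ],
  "delta_rot": [
    [0,0,0],
    [0,0,0],
    [0,0,0],
    [0,0,0],
    [0,0,0]
  ]
}}

```text
time: 37.72
tcp_pos: [0.5318, 0.1276, 0.2179]
tool_rot: [-3.141, -0.301, 1.519]
wrist_force: [-0.5, -2.6, 2.4]
finger_gap: 0.0001
grip_force: 1.3
```

Call:
{"method": "move_arm", "body": {
  "offset": [
    [0,0,0],
    [0,0,0],
    [0,0,0]
  ],
  "delta_rot": [
    [0,0,0],
    [0,0,0],
    [0,0,0]
  ]
}}

```text
time: 38.1
tcp_pos: [0.5303, 0.1265, 0.2155]
tool_rot: [-3.136, -0.302, 1.517]
wrist_force: [0.0, -0.0, 0.3]
finger_gap: 0.0006
grip_force: 0.0
```

Call:
{"method": "move_arm", "body": {
  "offset": [
    [-4,0,-1.2],
    [-8,0,-2.4],
    [-11,0,-7],
    [-13,0,-13],
    [-17,0,-16]
  ],
  "delta_rot": [
    [0,0,0],
    [0,0,0],
    [0,-0.15,0],
    [0,-0.3,0],
    [0,-0.3,0]
  ],
  "grip": -1
}}

```text
time: 38.72
tcp_pos: [0.522, -0.0824, 0.3222]
tool_rot: [3.14, 0.0, 1.523]
wrist_force: [0.4, -0.6, 0.2]
finger_gap: 0.0479
grip_force: 0.0
```

```bash
python3 - <<'E'
from h import *
snap("top","t6.png"); slabs("pics/raw_t6.png")
a=cv2.imread("pics/raw_t4.png").astype(int); b=cv2.imread("pics/raw_t6.png").astype(int)
d=a.mean(2)-b.mean(2); m=(np.abs(d)>5)[155:262,40:215]; yx=np.argwhere(m)+[155,40]; print("changed px",len(yx),yx.min(0),yx.max(0))
for r in range(160,262,6): print(r,np.round(d[r,56:215:6]).astype(int))
p=np.array([.441,-.371]);y=1.955; g=p-.02*np.array([np.cos(y),np.sin(y)]); go([*g,.2],y)
E
```

```text
blob [ 0.5264 -0.5078] yaw 3.036 len 0.06607896775509811 w 0.04066434531654251 area 279 px [432. 215.]
blob [ 0.4875 -0.0843] yaw 3.116 len 0.1036555744066119 w 0.0928977574582626 area 1031 px [282. 232.]
blob [ 0.4421 -0.3713] yaw 1.951 len 0.12576002518340243 w 0.04591015740349966 area 732 px [385. 247.]
blob [ 0.3051 -0.2359] yaw 3.103 len 0.05142557249522867 w 0.04956401593701394 area 290 px [338. 298.]
blob [ 0.2959 -0.3388] yaw 1.171 len 0.059987517433483545 w 0.04621223461291011 area 311 px [376. 300.]
changed px 336 [208 135] [226 164]
160 [1 1 1 1 1 2 1 2 1 1 2 1 1 1 1 0 1 2 1 1 2 1 0 1 1 1 0]
166 [1 0 1 1 1 1 2 1 1 1 1 1 1 2 1 2 1 1 1 1 1 2 0 1 1 1 1]
172 [1 2 1 1 2 1 0 1 1 1 1 2 1 1 2 2 3 1 2 2 1 1 0 1 2 0 1]
178 [1 2 1 2 2 2 2 1 1 2 2 1 2 1 1 2 2 2 1 2 2 0 1 0 1 1 2]
184 [1 2 2 1 2 2 2 1 1 2 1 1 1 1 1 2 1 1 1 1 1 0 2 0 2 1 1]
190 [1 0 1 1 1 2 2 1 1 1 0 1 2 1 2 1 1 2 2 2 0 2 0 1 1 2 1]
196 [2 0 1 2 1 2 1 2 2 1 1 1 1 1 1 1 1 2 1 1 1 2 1 2 1 1 1]
202 [2 1 2 1 1 1 1 0 2 1 2 2 1 1 1 2 1 1 1 1 0 1 1 1 1 1 1]
208 [ 1  1  0  1  1  1  2  1  1  2  2  1  1  2 11 11  7  5  4  2  2  1  0  1
  1  2  1]
214 [ 1  1  1  2  0  1  2  2  1  1  2  1  1  1 20 20 10  1  1  1  2  1  1  1
  1  1  1]
220 [ 2  1  2  1  1  1  1  2  2  2  2  2  1  2 21 21  6  1  2  2  3  1  0  2
  2  2  2]
226 [2 1 1 1 1 1 2 2 2 0 2 2 1 1 4 6 3 2 1 1 0 1 2 2 2 1 1]
232 [1 1 1 2 1 1 2 1 1 2 1 2 1 1 2 1 1 1 2 2 2 2 2 1 2 0 3]
238 [2 1 1 1 1 2 1 2 2 1 1 1 1 2 2 1 2 1 1 2 2 2 1 1 2 1 1]
244 [1 2 2 2 0 2 1 1 2 1 1 1 1 1 2 2 1 2 1 1 2 1 0 1 1 1 2]
250 [2 1 1 2 1 1 1 1 1 2 1 1 2 2 2 1 2 2 1 1 1 0 1 1 1 1 1]
256 [2 1 1 1 1 2 2 2 2 2 2 1 1 1 1 2 2 1 1 1 1 1 1 1 0 1 1]
offset [-30.39  -5.8   12.45] rot [ 0.002  0.005 -0.436] rows 5.3
```

Slab B has dropped in: the image changed only inside the box, cols 135-164 by rows 208-226. The last one is slab D.

Call:
{"method": "move_arm", "body": {
  "offset": [
    [-6,-1,0],
    [-12,-2,1],
    [-18,-3,3],
    [-24,-4.5,6],
    [-28,-5.8,9]
  ],
  "delta_rot": [
    [0,0,-0.1],
    [0,0,-0.2],
    [0,0,-0.3],
    [0,0,-0.436],
    [0,0,-0.436]
  ]
}}

```text
time: 39.4
tcp_pos: [0.4464, -0.3619, 0.2271]
tool_rot: [-3.139, -0.002, 1.954]
wrist_force: [1.0, -0.1, -0.5]
finger_gap: 0.0883
grip_force: 0.0
```

Call:
{"method": "move_arm", "body": {
  "offset": [
    [-2.2,-1,3],
    [-2.2,-1,3],
    [-2.2,-1,3],
    [-2.2,-1,3]
  ],
  "delta_rot": [
    [0,0,0],
    [0,0,0],
    [0,0,0],
    [0,0,0]
  ]
}}

```text
time: 39.9
tcp_pos: [0.4472, -0.383, 0.1993]
tool_rot: [-3.139, -0.001, 1.956]
wrist_force: [-0.4, -0.3, -0.0]
finger_gap: 0.0884
grip_force: 0.0
```

```bash
python3 - <<'E'
from h import *
wlook("w8.png")
p=np.array([.441,-.371]);y=1.955; g=p-.02*np.array([np.cos(y),np.sin(y)]); go([*g,.006],y)
E
```

```text
[ 0.4472 -0.383   0.1993] [-3.1393 -0.0015  1.9561]
97 slab [ 0.4436 -0.3737] yaw 1.963 LW 0.11817345 0.045860015 px [283.8359 172.0598]
offset [-0.68 -0.08 19.33] rot [-0.002 -0.001  0.001] rows 3.1
```

Call:
{"method": "move_arm", "body": {
  "offset": [
    [-0.8,0.1,6],
    [-0.8,0.1,12],
    [-0.8,0.1,17],
    [-0.8,0.1,19.3],
    [-0.8,0.1,19.3]
  ],
  "delta_rot": [
    [0,0,0],
    [0,0,0],
    [0,0,0],
    [0,0,0],
    [0,0,0]
  ]
}}

```text
time: 40.58
tcp_pos: [0.4494, -0.389, 0.0039]
tool_rot: [-3.138, -0.005, 1.956]
wrist_force: [-0.3, -0.4, 0.3]
finger_gap: 0.0882
grip_force: 0.0
```

Call:
{"method": "move_arm", "body": {
  "offset": [
    [0,0,0],
    [0,0,0],
    [0,0,0],
    [0,0,0],
    [0,0,0]
  ],
  "delta_rot": [
    [0,0,0],
    [0,0,0],
    [0,0,0],
    [0,0,0],
    [0,0,0]
  ],
  "grip": 1,
  "newtons": 35
}}

```text
time: 41.2
tcp_pos: [0.4494, -0.3901, 0.005]
tool_rot: [-3.138, -0.003, 1.955]
wrist_force: [0.4, 0.1, 2.8]
finger_gap: 0.0471
grip_force: 35.0
```

Call:
{"method": "move_arm", "body": {
  "offset": [
    [0,0,-6],
    [0,0,-12],
    [0,0,-18],
    [0,0,-24],
    [0,0,-25]
  ],
  "delta_rot": [
    [0,0,0],
    [0,0,0],
    [0,0,0],
    [0,0,0],
    [0,0,0]
  ]
}}

```text
time: 41.82
tcp_pos: [0.4522, -0.3923, 0.2598]
tool_rot: [3.141, 0.005, 1.955]
wrist_force: [-0.3, -1.0, -2.9]
finger_gap: 0.0475
grip_force: 35.0
```

Call:
{"method": "move_arm", "body": {
  "offset": [
    [0,0,0],
    [0,0,0]
  ],
  "delta_rot": [
    [0,0,0],
    [0,0,0]
  ]
}}

```text
time: 42.08
tcp_pos: [0.4489, -0.3891, 0.2507]
tool_rot: [-3.135, -0.009, 1.955]
wrist_force: [-0.9, 0.8, -3.7]
finger_gap: 0.0467
grip_force: 35.0
```

```bash
python3 - <<'E'
from h import *
go([*box(-.275),.25],BY)
E
```

```text
offset [36.54 23.09  0.26] rot [-0.008 -0.008  0.436] rows 6.9
```

Call:
{"method": "move_arm", "body": {
  "offset": [
    [5,3.2,0],
    [10,6.4,0],
    [15,9.6,0],
    [20,12.8,0],
    [25,16,0]
  ],
  "delta_rot": [
    [0,0,0.1],
    [0,0,0.2],
    [0,0,0.3],
    [0,0,0.4],
    [0,0,0.436]
  ]
}}

```text
time: 42.7
tcp_pos: [0.5035, -0.0966, 0.2516]
tool_rot: [-3.132, -0.003, 1.517]
wrist_force: [-0.0, 0.6, -3.5]
finger_gap: 0.0471
grip_force: 35.0
```

Call:
{"method": "move_arm", "body": {
  "offset": [
    [0,0,0],
    [0,0,0]
  ],
  "delta_rot": [
    [0,0,0],
    [0,0,0]
  ]
}}

```text
time: 42.95
tcp_pos: [0.5038, -0.0984, 0.2525]
tool_rot: [-3.133, -0.002, 1.521]
wrist_force: [-0.9, -0.2, -3.6]
finger_gap: 0.0469
grip_force: 35.0
```

```bash
python3 - <<'E'
from h import *
go([*box(-.275),.235],BY)
E
```

```text
offset [13.55  1.55  1.76] rot [-0.009 -0.002  0.001] rows 2.2
```

Call:
{"method": "move_arm", "body": {
  "offset": [
    [5,0.8,0],
    [10,1.5,0],
    [13.5,1.5,0],
    [13.5,1.5,1],
    [13.5,1.5,1.7]
  ],
  "delta_rot": [
    [0,0,0],
    [0,0,0],
    [0,0,0],
    [0,0,0],
    [0,0,0]
  ]
}}

```text
time: 43.58
tcp_pos: [0.5262, 0.0338, 0.2363]
tool_rot: [-3.134, -0.001, 1.518]
wrist_force: [-0.9, -0.8, -4.4]
finger_gap: 0.047
grip_force: 35.0
```

Call:
{"method": "move_arm", "body": {
  "offset": [
    [0,0,0],
    [0,0,0],
    [0,0,0]
  ],
  "delta_rot": [
    [0,0,0],
    [0,0,0],
    [0,0,0]
  ]
}}

```text
time: 43.95
tcp_pos: [0.5271, 0.0347, 0.2384]
tool_rot: [-3.138, -0.002, 1.518]
wrist_force: [-0.2, -0.3, -4.0]
finger_gap: 0.047
grip_force: 35.0
```

```bash
python3 - <<'E'
from h import *
go([*box(-.275),.2105],BY);go([*box(-.225),.2105],BY)
E
```

```text
offset [ 0.13 -0.11  2.79] rot [-0.004 -0.002 -0.001] rows 0.4
offset [ 5.13 -0.12  2.8 ] rot [-0.004 -0.002 -0.001] rows 0.9
```

Call:
{"method": "move_arm", "body": {
  "offset": [
    [0,-0.1,1.4],
    [0,-0.1,2.6],
    [1,-0.1,2.7],
    [3,-0.1,2.7],
    [5.1,-0.1,2.7]
  ],
  "delta_rot": [
    [0,0,0],
    [0,0,0],
    [0,0,0],
    [0,0,0],
    [0,0,0]
  ]
}}

```text
time: 44.58
tcp_pos: [0.5287, 0.0882, 0.2116]
tool_rot: [-3.138, -0.002, 1.519]
wrist_force: [0.9, -0.9, -3.6]
finger_gap: 0.0473
grip_force: 35.0
```

Call:
{"method": "move_arm", "body": {
  "offset": [
    [0,0,0],
    [0,0,0],
    [0,0,0]
  ],
  "delta_rot": [
    [0,0,0],
    [0,0,0],
    [0,0,0]
  ]
}}

```text
time: 44.95
tcp_pos: [0.5284, 0.0863, 0.2112]
tool_rot: [-3.137, -0.002, 1.519]
wrist_force: [0.4, -0.0, -2.7]
finger_gap: 0.047
grip_force: 35.0
```

Call:
{"method": "move_arm", "body": {
  "offset": [
    [0,0,0],
    [0,0,0],
    [0,0,0]
  ],
  "delta_rot": [
    [0,0,0],
    [0,0,0],
    [0,0,0]
  ],
  "grip": -0.45
}}

```text
time: 45.32
tcp_pos: [0.5287, 0.0862, 0.2117]
tool_rot: [-3.138, -0.002, 1.519]
wrist_force: [-0.2, -0.3, 0.5]
finger_gap: 0.0637
grip_force: 0.0
```

Call:
{"method": "move_arm", "body": {
  "offset": [
    [0,0,-3],
    [0,0,-6],
    [-4,0,-6],
    [-8,0,-6],
    [-9.5,0,-6]
  ],
  "delta_rot": [
    [0,0,0],
    [0,0,0],
    [0,0.15,0],
    [0,0.3,0],
    [0,0.3,0]
  ]
}}

```text
time: 45.95
tcp_pos: [0.5234, -0.013, 0.2705]
tool_rot: [-3.136, -0.302, 1.511]
wrist_force: [-0.3, 0.2, 0.3]
finger_gap: 0.0641
grip_force: 0.0
```

Call:
{"method": "move_arm", "body": {
  "offset": [
    [0,0,0],
    [0,0,0],
    [0,0,0],
    [0,0,0]
  ],
  "delta_rot": [
    [0,0,0],
    [0,0,0],
    [0,0,0],
    [0,0,0]
  ],
  "grip": 1,
  "newtons": 20
}}

```text
time: 46.45
tcp_pos: [0.5237, -0.0071, 0.2711]
tool_rot: [-3.137, -0.302, 1.52]
wrist_force: [-0.7, 0.3, 0.0]
finger_gap: 0.0262
grip_force: 0.0
```

```bash
python3 - <<'E'
from h import *
print(arm.read_state()["tcp_pos"])
go([*box(-.32),.215],BY,.3);go([*box(-.183),.215],BY,.3)
E
```

```text
[ 0.5237 -0.0071  0.2711]
offset [-1.82  0.02  5.3 ] rot [-0.005 -0.002  0.001] rows 0.9
offset [11.26  0.05  9.37] rot [-0.005 -0.002  0.001] rows 2.3
```

Call:
{"method": "move_arm", "body": {
  "offset": [
    [-1.8,0,2.5],
    [-1.8,0,5.2],
    [-1.8,0,5.2],
    [-0.3,0,5.7],
    [1.2,0,6.1]
  ],
  "delta_rot": [
    [0,0,0],
    [0,0,0],
    [0,0,0],
    [0,0,0],
    [0,0,0]
  ]
}}

```text
time: 47.08
tcp_pos: [0.5259, 0.022, 0.2177]
tool_rot: [-3.139, -0.302, 1.518]
wrist_force: [-0.3, 0.6, -0.1]
finger_gap: 0.0004
grip_force: 0.0
```

Call:
{"method": "move_arm", "body": {
  "offset": [
    [2,0,0.7],
    [4,0,1.3],
    [6,0,2],
    [8,0,2.6],
    [10.1,0,3.2]
  ],
  "delta_rot": [
    [0,0,0],
    [0,0,0],
    [0,0,0],
    [0,0,0],
    [0,0,0]
  ]
}}

```text
time: 47.7
tcp_pos: [0.5317, 0.1276, 0.2181]
tool_rot: [-3.141, -0.301, 1.519]
wrist_force: [0.8, -2.3, 2.0]
finger_gap: 0.0001
grip_force: 1.3
```

Call:
{"method": "move_arm", "body": {
  "offset": [
    [0,0,0],
    [0,0,0],
    [0,0,0]
  ],
  "delta_rot": [
    [0,0,0],
    [0,0,0],
    [0,0,0]
  ]
}}

```text
time: 48.08
tcp_pos: [0.5303, 0.1265, 0.2156]
tool_rot: [-3.136, -0.302, 1.517]
wrist_force: [-0.3, -0.6, -0.5]
finger_gap: 0.0002
grip_force: 0.0
```

Call:
{"method": "move_arm", "body": {
  "offset": [
    [-4,0,-1.2],
    [-8,0,-2.4],
    [-11,0,-7],
    [-13,0,-13],
    [-17,0,-16]
  ],
  "delta_rot": [
    [0,0,0],
    [0,0,0],
    [0,-0.15,0],
    [0,-0.3,0],
    [0,-0.3,0]
  ],
  "grip": 0.2
}}

```text
time: 48.7
tcp_pos: [0.5219, -0.0824, 0.3224]
tool_rot: [3.14, 0.0, 1.523]
wrist_force: [1.5, -0.3, 0.1]
finger_gap: 0.0352
grip_force: 0.0
```

Call:
{"method": "move_arm", "body": {
  "offset": [
    [0,0,0],
    [0,0,0]
  ],
  "delta_rot": [
    [0,0,0],
    [0,0,0]
  ]
}}

```text
time: 48.95
tcp_pos: [0.5196, -0.083, 0.3172]
tool_rot: [-3.136, -0.003, 1.518]
wrist_force: [-0.9, -0.2, -0.4]
finger_gap: 0.0354
grip_force: 0.0
```

```bash
python3 - <<'E'
from h import *
a=snap("top","t7.png",(20,140,220,280),4); s=snap("side","s7.png",(245,140,325,220),7)
ab=cv2.convertScaleAbs(a,alpha=2.2,beta=-150)
cv2.imwrite("pics/ts7.png",cv2.resize(np.hstack([ab,cv2.resize(s,(560,560))]),(800,330)))
slabs("pics/raw_t7.png")
p=cv2.imread("pics/raw_t6.png").mean(2); q=cv2.imread("pics/raw_t7.png").mean(2)
yx=np.argwhere(np.abs(p-q)[155:262,40:215]>5)+[155,40]; print(len(yx),yx.min(0),yx.max(0))
go([*box(-.289),.30],BY-np.pi/2); go([*box(-.289),.176],BY-np.pi/2)
E
```

```text
blob [ 0.5264 -0.5078] yaw 3.036 len 0.06607896775509811 w 0.04066434531654251 area 280 px [432. 215.]
blob [ 0.4861 -0.0843] yaw 3.116 len 0.10642974450895201 w 0.0928977574582626 area 993 px [282. 233.]
blob [ 0.3051 -0.2359] yaw 3.103 len 0.05142557249522867 w 0.04956401593701394 area 292 px [338. 298.]
blob [ 0.2959 -0.3388] yaw 1.171 len 0.059987517433483545 w 0.04621223461291011 area 312 px [376. 300.]
30 [207 149] [208 164]
offset [10.47  0.05  1.68] rot [-0.008  0.004  1.57 ] rows 8.4
offset [10.43  0.14 14.08] rot [-0.008  0.004  1.57 ] rows 8.4
```

View pics/ts7.png

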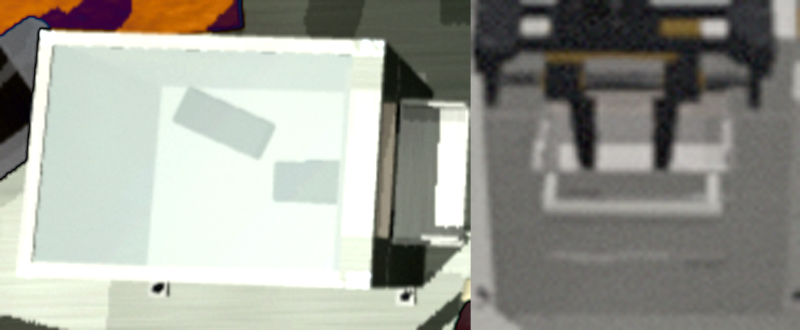

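All four slabs look to be inside, with the last one mostly hidden under the lintel. I'll triangulate it with the wrist camera above the clear top.

Call:
{"method": "move_arm", "body": {
  "offset": [
    [1,0,-6],
    [7,0,-8.3],
    [13,0,-8.3],
    [19,0,-8.3],
    [25,0,-8.3]
  ],
  "delta_rot": [
    [0,0,0],
    [0,0,0],
    [0,0,0],
    [0,0,0],
    [0,0,0]
  ]
}}

```text
time: 49.68
tcp_pos: [0.5326, 0.1692, 0.4004]
tool_rot: [-3.135, -0.001, 1.52]
wrist_force: [1.0, -0.2, 0.5]
finger_gap: 0.0351
grip_force: 0.0
```

Call:
{"method": "move_arm", "body": {
  "offset": [
    [3.6,-0.3,0],
    [3.6,-0.3,0],
    [3.6,-0.3,0]
  ],
  "delta_rot": [
    [0,0,0],
    [0,0,0],
    [0,0,0]
  ]
}}

```text
time: 50.05
tcp_pos: [0.5318, 0.2027, 0.4005]
tool_rot: [-3.135, -0.001, 1.52]
wrist_force: [-0.6, 0.9, -0.4]
finger_gap: 0.0353
grip_force: 0.0
```

```bash
python3 - <<'E'
from h import *
st=arm.read_state(); snap("wrist","w9.png"); print(st["tcp_pos"])
a=cv2.imread("pics/raw_w9.png").mean(2); b=cv2.imread("pics/raw_t7.png").mean(2)
print("wrist rows 60..176 step4, cols 256..312 step4")
for r in range(60,216,4): print(r,np.round(a[r,256:314:4]).astype(int))
print("top"); 
for r in range(202,232,2): print(r,np.round(b[r,128:196:3]).astype(int))
E
```

```text
[0.5318 0.2027 0.4005]
wrist rows 60..176 step4, cols 256..312 step4
60 [159 159 159 159 159 159 159 159 160 159 159 160 160 146 146]
64 [158 158 159 159 159 159 160 159 159 160 159 159 145 147 147]
68 [159 159 159 159 159 160 160 159 159 159 160 159 159 155 143]
72 [159 159 159 159 159 159 160 159 159 160 159 159 159 159 158]
76 [158 158 159 159 159 159 159 159 159 159 159 159 158 158 158]
80 [158 158 158 157 157 158 158 159 159 159 158 158 158 158 158]
84 [157 159 158 158 150 149 149 149 148 148 148 146 159 158 158]
88 [158 158 158 158 147 147 148 148 147 147 146 143 158 159 159]
92 [158 158 158 158 147 147 146 147 147 147 146 143 158 158 157]
96 [158 158 158 158 147 146 147 147 147 148 148 144 158 158 158]
100 [158 157 157 158 146 146 145 147 147 146 147 144 157 157 157]
104 [156 157 158 157 146 147 146 146 146 146 146 143 157 156 157]
108 [157 156 156 156 147 146 145 146 145 146 146 143 157 157 157]
112 [157 157 157 156 146 146 146 145 145 145 145 144 157 156 157]
116 [157 157 156 156 147 146 146 146 144 146 145 145 157 157 156]
120 [157 156 156 156 147 146 147 146 146 146 145 14
[... 2321 characters left out ...]
25 125]
218 [182 182 182 163 163 164 164 165 165 165 165 165 176 191 192 195 194 167
 121 133 115 124 124]
220 [182 182 182 164 164 164 165 164 165 166 165 166 175 192 191 195 195 160
 120 132 121 125 124]
222 [182 182 182 164 164 164 165 165 165 165 165 165 176 192 191 194 194 146
 130 132 120 125 124]
224 [182 183 183 165 164 165 166 164 164 165 164 164 176 193 191 193 195 142
 132 131 121 125 124]
226 [182 182 184 182 183 182 180 178 176 173 173 171 176 193 190 193 195 129
 131 130 122 124 124]
228 [183 183 183 183 184 184 183 184 184 183 184 184 178 193 190 193 195 125
 131 130 122 125 124]
230 [183 183 182 183 184 184 184 184 184 184 184 184 177 194 190 193 194 116
 132 126 121 124 125]
```

The chute strip (rows 168-204) is uniform with no slab on it, so all four slabs are down below it. Now I'll close the door.

```bash
python3 - <<'E'
from h import *
go([*box(-.286),.32],BY-np.pi/2)
E
```

```text
offset [-17.72   0.3    8.07] rot [-0.005  0.004  1.57 ] rows 8.4
```

Call:
{"method": "move_arm", "body": {
  "offset": [
    [-6,0,0],
    [-12,0,0],
    [-17.7,0.3,0],
    [-17.7,0.3,0],
    [-17.7,0.3,0]
  ],
  "delta_rot": [
    [0,0,0.18],
    [0,0,0.36],
    [0,0,0.54],
    [0,0,0.72],
    [0,0,0.9]
  ],
  "grip": 0.35
}}

```text
time: 50.72
tcp_pos: [0.5257, 0.0231, 0.4013]
tool_rot: [-3.138, 0.003, 0.608]
wrist_force: [-0.4, -0.6, -0.1]
finger_gap: 0.0287
grip_force: 0.0
```

Call:
{"method": "move_arm", "body": {
  "offset": [
    [0,0,3],
    [0,0,8],
    [0,0,8],
    [0,0,8],
    [0,0,8]
  ],
  "delta_rot": [
    [0,0,0.18],
    [0,0,0.36],
    [0,0,0.54],
    [0,0,0.67],
    [0,0,0.67]
  ]
}}

```text
time: 51.35
tcp_pos: [0.5254, 0.0247, 0.3211]
tool_rot: [-3.14, 0.005, -0.051]
wrist_force: [-1.0, 0.2, 0.1]
finger_gap: 0.0286
grip_force: 0.0
```

Call:
{"method": "move_arm", "body": {
  "offset": [
    [0,0,0],
    [0,0,0]
  ],
  "delta_rot": [
    [0,0,0],
    [0,0,0]
  ]
}}

```text
time: 51.6
tcp_pos: [0.5258, 0.0257, 0.3214]
tool_rot: [-3.14, 0.004, -0.05]
wrist_force: [0.8, 0.1, 0.5]
finger_gap: 0.0287
grip_force: 0.0
```

```bash
python3 - <<'E'
from h import *
st=arm.read_state(); snap("wrist","w10.png"); print(st["tcp_pos"],st["tool_rot"],st["finger_gap"])
a=cv2.imread("pics/raw_w10.png").mean(2)
c,s=np.cos(BY),np.sin(BY)
for r in (120,150,180):
    print(r,np.round(a[r,200:360:4]).astype(int))
for u in range(230,340,10):
    d=wrist_ray((u,150),.195,st)[:2]-BX; print(u,round(c*d[0]+s*d[1],4),end="; ")
print(); go([*box(-.287),.178],BY-np.pi/2)
E
```

```text
[0.5258 0.0257 0.3214] [-3.1399  0.0043 -0.0502] 0.028710103391171974
120 [175 175 175 176 171 176 173 170 111 109 107 107 106 104 107 112 112 114
 113 117 113 110 109 119 118 119 118 119 130 164 163 162 165 166 167 167
 168 168 169 170]
150 [181 181 177 178 176 177 177 180 126 125 123 123 124 122 122 120 122 120
 120 159 163 153 122 159 160 161 163 143 119 118 118 118 118 119 119 119
 122 125 128 130]
180 [183 185 181 184 183 181 183 186 126 129 129 131 132 132 136 130 128 126
 124 165 166 155 114 126 125 126 126 126 124 124 122 122 122 120 121 120
 120 121 120 170]
230 -0.2419; 240 -0.2505; 250 -0.259; 260 -0.2674; 270 -0.2758; 280 -0.2842; 290 -0.2926; 300 -0.301; 310 -0.3095; 320 -0.3179; 330 -0.3265; 
offset [ 0.02  0.19 14.34] rot [-0.002  0.004  0.001] rows 2.3
```

Call:
{"method": "move_arm", "body": {
  "offset": [
    [0,0,5],
    [0,0,10],
    [0,0,13],
    [0,0,14.3],
    [0,0,14.3]
  ],
  "delta_rot": [
    [0,0,0],
    [0,0,0],
    [0,0,0],
    [0,0,0],
    [0,0,0]
  ]
}}

```text
time: 52.28
tcp_pos: [0.5248, 0.0264, 0.1778]
tool_rot: [-3.14, 0.006, -0.05]
wrist_force: [-0.1, 0.4, 0.2]
finger_gap: 0.0285
grip_force: 0.0
```

Call:
{"method": "move_arm", "body": {
  "offset": [
    [0,0,0],
    [0,0,0],
    [0,0,0],
    [0,0,0]
  ],
  "delta_rot": [
    [0,0,0],
    [0,0,0],
    [0,0,0],
    [0,0,0]
  ],
  "grip": 1,
  "newtons": 25
}}

```text
time: 52.78
tcp_pos: [0.5265, 0.0268, 0.1801]
tool_rot: [-3.139, 0.001, -0.051]
wrist_force: [1.3, 2.9, 6.5]
finger_gap: 0.0129
grip_force: 25.0
```

Call:
{"method": "move_arm", "body": {
  "offset": [
    [0,0,-0.9],
    [0,-0.1,-2.0],
    [0,-0.3,-3.1],
    [0,-0.65,-4.2],
    [0,-1.1,-5.3]
  ],
  "delta_rot": [
    [0,0,0],
    [0,0,0],
    [0,0,0],
    [0,0,0],
    [0,0,0]
  ]
}}

```text
time: 53.4
tcp_pos: [0.5268, 0.0356, 0.2304]
tool_rot: [3.14, 0.003, -0.05]
wrist_force: [6.9, -3.3, -6.5]
finger_gap: 0.0131
grip_force: 25.0
```

Call:
{"method": "move_arm", "body": {
  "offset": [
    [0,-0.5,-1.0],
    [0,-1.9,-2.8],
    [0,-3.6,-4.3],
    [0,-5.6,-5.5],
    [0,-7.8,-6.3]
  ],
  "delta_rot": [
    [0,0,0],
    [0,0,0],
    [0,0,0],
    [0,0,0],
    [0,0,0]
  ]
}}

```text
time: 54.02
tcp_pos: [0.5315, 0.1103, 0.2995]
tool_rot: [3.134, -0.001, -0.052]
wrist_force: [-1.3, -9.3, 7.9]
finger_gap: 0.0134
grip_force: 25.0
```

```bash
python3 - <<'E'
from h import *
print(arm.read_state()["tcp_pos"],box(-.1775),arm.read_state()["finger_gap"])
go([*box(-.175),.298],BY-np.pi/2)
E
```

```text
[0.5315 0.1103 0.2995] [0.5309 0.1335] 0.013383387950888082
offset [-0.18 -2.57  0.13] rot [ 0.007 -0.001 -0.001] rows 0.4
```

Call:
{"method": "move_arm", "body": {
  "offset": [
    [0,-0.8,0],
    [0,-1.6,0],
    [0,-2.2,0.1],
    [0,-2.5,0.1],
    [0,-2.7,0.1]
  ],
  "delta_rot": [
    [0,0,0],
    [0,0,0],
    [0,0,0],
    [0,0,0],
    [0,0,0]
  ]
}}

```text
time: 54.65
tcp_pos: [0.5333, 0.1383, 0.3018]
tool_rot: [3.137, -0.004, -0.051]
wrist_force: [-9.5, -15.5, 28.6]
finger_gap: 0.0129
grip_force: 25.0
```

Call:
{"method": "move_arm", "body": {
  "offset": [
    [0,0,0],
    [0,0,0]
  ],
  "delta_rot": [
    [0,0,0],
    [0,0,0]
  ]
}}

```text
time: 54.9
tcp_pos: [0.5332, 0.1383, 0.3018]
tool_rot: [3.137, -0.004, -0.051]
wrist_force: [-9.0, -12.3, 29.8]
finger_gap: 0.0131
grip_force: 25.0
```

Call:
{"method": "move_arm", "body": {
  "offset": [
    [0,0,-0.2],
    [0,0,-0.2],
    [0,0,-0.2],
    [0,0,-0.2]
  ],
  "delta_rot": [
    [0,0,0],
    [0,0,0],
    [0,0,0],
    [0,0,0]
  ],
  "grip": 0.3
}}

```text
time: 55.4
tcp_pos: [0.5311, 0.1419, 0.2942]
tool_rot: [-3.14, 0.007, -0.051]
wrist_force: [-0.0, 0.5, 0.3]
finger_gap: 0.031
grip_force: 0.0
```

Call:
{"method": "move_arm", "body": {
  "offset": [
    [0,0,-4],
    [0,0,-9],
    [0,0,-10],
    [0,0,-10]
  ],
  "delta_rot": [
    [0,0,0],
    [0,0,0],
    [0,0,0],
    [0,0,0]
  ]
}}

```text
time: 55.9
tcp_pos: [0.5322, 0.1418, 0.3954]
tool_rot: [-3.14, 0.004, -0.051]
wrist_force: [-0.5, -0.7, -1.9]
finger_gap: 0.0305
grip_force: 0.0
```

```bash
python3 - <<'E'
from h import *
st=arm.read_state(); snap("wrist","w11.png"); print(st["tcp_pos"],st["tool_rot"],st["wrist_force"])
a=cv2.imread("pics/raw_w11.png").mean(2); b=cv2.imread("pics/raw_w1.png").mean(2)
c,s=np.cos(BY),np.sin(BY)
for r in (160,200,240): print(r,np.round(a[r,240:310:2]).astype(int)); print("w1",np.round(b[r,240:310:2]).astype(int))
def bx(u): d=wrist_ray((u,200),.313,st)[:2]-BX; return round(c*d[0]+s*d[1],4)
print([(u,bx(u)) for u in range(240,310,6)])
snap("side","s8.png"); a=cv2.imread("pics/raw_s8.png").mean(2); c0=cv2.imread("pics/side0.png").mean(2)
print("side diff front-face", np.abs(a-c0)[165:215,255:315].mean())
E
```

```text
[0.5322 0.1418 0.3954] [-3.1397  0.004  -0.0507] [-0.4905 -0.6506 -1.894 ]
160 [159 159 167 164 165 166 170 169 168 169 168 167 165 167 169 166 164 165
 158 139 139 146 155 153 153 148 142 131 116 113 118 115 115 114 114]
w1 [156 158 157 157 157 157 160 158 156 158 160 157 105 131 140 147 102 107
 107 130 122 106 100 109 109 108 109 108 107 107 106 106 105 105 104]
200 [159 159 165 169 166 168 165 170 167 167 169 169 165 168 169 166 163 160
 158 142 143 150 157 155 154 148 139 124 110 118 127 155 155 156 155]
w1 [160 159 160 162 160 158 160 162 160 159 157 150 129 133 139 148 146 145
 140 134 122 110 104 111 110 110 110 109 131 147 147 148 148 148 148]
240 [158 158 157 169 168 168 165 167 166 165 169 168 167 167 167 165 158 160
 157 141 142 151 158 153 153 142 131 111  99 110 111 135 155 155 155]
w1 [159 158 157 161 160 159 157 160 160 159 161 151 140 131 139 149 147 146
 142 130 116 101  98 113 110 112 112 102 104 112 146 145 147 146 145]
[(240, np.float64(-0.1388)), (246, np.float64(-0.1432)), (252, np.float64(-0.1477)), (258, np.float64(-0.1521)), (264, np.float64(-0.1565)), (270, np.float64(-0.1609)), (276, np.float64(-0.1652)), (282, np.float64(-0.1696)), (288, np.float64(-0.174)), (294, np.float64(-0.1784)), (300, np.float64(-0.1828)), (306, np.float64(-0.1872))]
side diff front-face 9.425777777777778
```

```bash
python3 - <<'E'
from h import *
print(arm.job_done())
E
```

```text
the job is handed in; nothing more can be done
None
```

I put all four slabs into the box, pushed the door shut and handed the job in at about 56 s of the 210 s. No verdict came back; the last slab's position and the shut flap are inferred from the camera images, not seen directly.

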